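# Check glazed knobs on the inspection turntable and pack them

### The job

Plant every glazed knob from the square drying rack in a flatted slot of the turntable, pushed fully home, and when all are in, turn the wheel by its upright handle through one full turn, either way, so that each passes the lamp and the handle stops beside its brass mark again. Then move all the knobs to the long packing rack, each upright and fully down in a hole, with the handle left at the mark; do not tip a knob over or knock the other things on the bench about.

Things in the scene. Friction and masses are not known exactly. Their poses are not given: they have to be found in the camera images.
- knob1: Glazed ceramic knob, 2 or 3 of the four are there (None: absent), upright, z up. Origin: centre of the underside of its collar (34 mm round, 5 mm thick). On it a flat-sided head 40 (x) by 22 mm (y), 5 to 33 mm above the origin: grip across y. Below the origin a flatted steel spindle, 12 (x) by 8 mm (y), 22 mm long, last 4 mm only 9 by 5. A half turn makes no difference. 0.09 to 0.14 kg.
- knob2: Glazed ceramic knob, 2 or 3 of the four are there (None: absent), upright, z up. Origin: centre of the underside of its collar (34 mm round, 5 mm thick). On it a flat-sided head 40 (x) by 22 mm (y), 5 to 33 mm above the origin: grip across y. Below the origin a flatted steel spindle, 12 (x) by 8 mm (y), 22 mm long, last 4 mm only 9 by 5. A half turn makes no difference. 0.09 to 0.14 kg.
- knob3: Glazed ceramic knob, 2 or 3 of the four are there (None: absent), upright, z up. Origin: centre of the underside of its collar (34 mm round, 5 mm thick). On it a flat-sided head 40 (x) by 22 mm (y), 5 to 33 mm above the origin: grip across y. Below the origin a flatted steel spindle, 12 (x) by 8 mm (y), 22 mm long, last 4 mm only 9 by 5. A half turn makes no difference. 0.09 to 0.14 kg.
- knob4: Glazed ceramic knob, 2 or 3 of the four are there (None: absent), upright, z up. Origin: centre of the underside of its collar (34 mm round, 5 mm thick). On it a flat-sided head 40 (x) by 22 mm (y), 5 to 33 mm above the origin: grip across y. Below the origin a flatted steel spindle, 12 (x) by 8 mm (y), 22 mm long, last 4 mm only 9 by 5. A half turn makes no difference. 0.09 to 0.14 kg.
- wheel (a joint): Angle (rad) of the inspection turntable about its upright axis, anticlockwise from above positive, counted through whole turns; 0 (about, at the start) with the turning handle at the brass mark. Turns freely either way with light friction (about 0.2 N m) and stays where left.
- hub (a point): On the turntable's axis, 86 mm above the table, level with the tops of the three wooden slot blocks; turns with the wheel. The wheel is an aluminium disc of 220 mm diameter, top 60 mm above the table.
- handle_grip (a point): Point on the axis of the turning handle: an upright dark wooden sleeve of 20 mm diameter, free to spin on its pin, 75 mm from the turntable's axis; the point is 118 mm above the table, the sleeve reaches from 88 to 134 mm. Goes round with the wheel.
- mark (a point): Top of the fixed brass mark, a small upright tab on the turntable's foot just outside the disc, 129 mm from the axis, 54 mm above the table. The handle stands next to it at the start.
- drying_rack: Fixed square plywood block, 160 by 160 mm, 36 mm high, with four round holes of 19 mm diameter, 28 mm deep, at x, y = +-40 mm. Origin: centre of the underside, z up. The knobs start here, collars resting on its top, at any yaw.
- packing_rack: Loose long pale wooden block (0.9 kg), 230 mm (x) by 80 mm (y), 36 mm high, with three round holes of 19 mm diameter, 28 mm deep, at x = -75, 0 and 75 mm, y = 0; empty at the start. Origin: centre of the underside, z up. It and the drying rack stand one on each side of the turntable; which side varies.
- slot1 (a point): Centre of the mouth of one of the three flatted slots in the wheel: each through a 44 mm square, 26 mm high wooden block on the disc, 75 mm from the axis, at 90, 180 and 270 degrees from the handle. Slot 15 mm along the radius by 11 mm across it, 26 mm deep, square-edged mouth 86 mm above the table. Turns with the wheel.
- slot2 (a point): Centre of the mouth of one of the three flatted slots in the wheel: each through a 44 mm square, 26 mm high wooden block on the disc, 75 mm from the axis, at 90, 180 and 270 degrees from the handle. Slot 15 mm along the radius by 11 mm across it, 26 mm deep, square-edged mouth 86 mm above the table. Turns with the wheel.
- slot3 (a point): Centre of the mouth of one of the three flatted slots in the wheel: each through a 44 mm square, 26 mm high wooden block on the disc, 75 mm from the axis, at 90, 180 and 270 degrees from the handle. Slot 15 mm along the radius by 11 mm across it, 26 mm deep, square-edged mouth 86 mm above the table. Turns with the wheel.
- glaze_cup: Bystander, to be left alone: small terracotta cup, 64 mm wide, 70 mm high; origin at the centre of its underside.
- slip_jar: Bystander, to be left alone: glass jar, 60 mm wide, 90 mm high; origin at the centre of its underside.
- phone: Bystander, to be left alone: black phone, 150 by 72 by 9 mm; origin at the centre of its underside.
- brush: Bystander, to be left alone: brush, 190 mm long; origin at the centre of its underside.
- bowl: Bystander, to be left alone: blue bowl, 120 mm wide; origin at the centre of its underside.
- test_tile: Bystander, to be left alone: blue test tile, 50 mm square, 7 mm thick; origin at the centre of its underside.
- wood_rib: Bystander, to be left alone: dark wooden rib, 90 by 45 by 6 mm; origin at the centre of its underside.
Not all that is in view belongs to the job. Leave any purple look-alike of the packing_rack alone.

How it is judged:
By the outcome, as a careful person would: the job done as asked, in the order asked, and still so for the second after the job is handed in, with the robot touching nothing.
Of knob1, knob2, knob3, knob4 only 2 to 3 are there at a start; the rules pass over those that are not, and their reading is None.
At some moment in a run one of packing_rack may be knocked a few centimetres aside while the robot is not near it.
It also fails if it takes over 210 s, if anything falls off the work surface, if the arm or the gripper's body presses on something with over 40 N, if the wrist force passes 120 N, or if a joint passes its speed limit or range.

### The arm

A 6-joint arm with a two-finger parallel gripper is mounted at the origin on the work surface. World frame = base frame: x ahead of the robot, y to its left, z up, the work surface at z = 0. Lengths are in m, angles in rad, forces in N, time in s.
With the tool pointing down it reaches from about 0.3 to 0.85 m from the base axis. Payload 4.2 kg.
Tool frame: the origin (TCP) lies at the very end of the fingers, on their centre line; the grasp point (between the pads) lies behind it (arm.grip_point_offset is the z of the grasp point in the tool frame, in m); z points along the fingers, y is the line along which they close (so a half turn about z gives the same grasp; the last joint's range is limited). The gripper opens to 91 mm and grips with 3 to 60 N. Pads are 32 mm wide; open, the fingers measure 118 mm over their backs; the gripper's body (76 mm by 178 mm) begins 60 mm behind the grasp point.
Start: joints at [1.106, 0.32, 1.565, -0, 1.257, -0.02], TCP at [0.247, 0.519, 0.214] pointing down, gripper open.
Joint ranges: [-3.11, 3.11], [-0.84, 2.01], [0.21, 2.61], [-1.34, 4.49], [0.05, 2.63], [-2.56, 2.56]. Speed limits (rad/s): [2.57, 2.57, 3.14, 3.14, 3.14, 3.14].

### API

Orientations are given as a rotation vector (axis times angle).
In Python, from workcell import arm gives the robot as it stands.
- The arm moves only by the tool send_rows, never from a script. Its argument "plan" is a list of rows, each a list of 7 numbers: the closure in counts, from 0 (fully open) to 255 (shut), then the shift along the tool's x, y, z in cm, then the turn, a rotation vector about the tool's x, y, z in degrees. In form: [[claw, tx, ty, tz, wx, wy, wz], ...]. A call has 1 to 20 rows; each row is the pose to reach, as a shift and turn from the pose commanded when the call began, along the tool's axes at that moment; what a row does not reach only later rows make up. A row lasts 1/10 s, in which the tool goes at most 50 mm and 8.59 degrees, less where a joint would pass 70% of its speed; a pose out of reach is approached as far as the arm can. A call with a gripper value outside its range is refused whole. The fingers move at their own pace and stop on an object; "force" is the grip in N (left out, the last holds). Time passes only in rows, so rows that repeat a pose let the fingers close. It gives the time, the measured TCP pose, the force, the opening and the grip force at its end, in the units of the state.
- arm.get_state(): the state, without advancing time (a new reading comes with each control period).
- arm.capture(name): name is "side" or "top" or "wrist"; returns the picture (400x640x3 uint8, red, green, blue); there is no depth.
- arm.camera_info(name): a dict with "camera_matrix" (3x3 intrinsics, pixels), "world_to_cam" (4x4, takes a point from world to camera coordinates); the wrist camera has in their place "mount" (4x4, takes a point from camera to tool coordinates, whose origin is the TCP and whose axes are the flange's). Camera axes: x right, y up, looking along -z (the intrinsics and any distortion apply to the point x, -y, -z); pixel columns grow to the right and rows downward; lengths in m; the calibration is good to about 2 mm. A picture is of the moment at which its call begins: read the wrist's pose just before it. camera_info takes no time and is no camera call.
- arm.close_job(): hands the job in; it is judged then, once.
Trained networks look in the newest picture that a camera, given by its name, has taken for a name from the list of things; names that differ only in an ending like _2 or _b are one class to them, and where a whole thing is asked for, a point or a joint stands for the part that bears it (a point fixed in the world has none). Each returns a list of dicts, best first, with "confidence" (0 to 1); they miss things now and then, are a little off and sometimes report something else, mostly with a low value. They report only what shows in the picture. A call takes as long as a camera call. They do not tell look-alikes from the thing itself.
- arm.trace(camera, target): "pixels" (400x640 bool, what is visible of it) and "centre" ([column, row] in pixels, amid what is visible of it).
The state is a dict: "clock": time; "joint_positions": joint angles; "qvel": joint speeds; "joint_torque": joint torques, N m; "tool_pos": TCP position; "tool_rot": TCP orientation; "force": force on the tool from outside, world axes, zero at the start; "wrist_torque": the same for the moment, N m; "gripper_width": finger opening in m; "gripper_force": force on a finger pad.
Only numpy, scipy, OpenCV 4.12 (cv2) and the standard library are available. Lean on these libraries where they do the work, as an engineer would, in place of code of your own. Each camera call takes 0.05 s, during which the arm holds its last target. There are 200 camera calls.

## Working session

There is one attempt and no reset: what is moved stays moved. The work goes in short steps, Python scripts to look and compute and a tool call to move; the robot and the scene stay as the last step left them, time stands still between calls to the robot, and variables do not carry over. Pictures are saved under pics/ and viewed, at most 14 in all, crops included, and the job is handed in when it is done.

Besides the shell and the picture viewer there is one more tool, called after "Call:" in YAML: its name, and indented under it one key for each argument. send_rows: Moves the arm, as the interface text tells. Its arguments: {"type":"object","properties":{"plan":{"type":"array"},"force":{"type":"number"}},"required":["plan"]}

```bash
ls; mkdir -p pics; python3 - <<'E'
from workcell import arm
import cv2,numpy as np
s=arm.get_state();print({k:np.round(v,3) for k,v in s.items()});print(arm.grip_point_offset)
for c in("side","top","wrist"):
    im=arm.capture(c);cv2.imwrite(f"pics/{c}0.png",im[...,::-1])
    print(c,{k:np.round(v,4).tolist() for k,v in arm.camera_info(c).items()})
im=np.vstack([cv2.imread("pics/top0.png")]);cv2.imwrite("pics/t.png",cv2.resize(im,(800,500)))
E
```

```text
pics
{'clock': np.float64(0.0), 'joint_positions': array([ 1.106,  0.32 ,  1.566, -0.   ,  1.257, -0.02 ]), 'qvel': array([ 0.001,  0.   , -0.001,  0.   ,  0.001,  0.001]), 'joint_torque': array([ 1.0000e-03, -4.1246e+01, -2.3198e+01,  7.3000e-02,  4.6000e-02,
       -0.0000e+00]), 'tool_pos': array([0.247, 0.519, 0.213]), 'tool_rot': array([-6.930e-01, -3.064e+00,  3.000e-03]), 'force': array([ 0.916, -0.372, -0.438]), 'wrist_torque': array([-0.026,  0.008,  0.024]), 'gripper_force': np.float64(0.0), 'gripper_width': np.float64(0.091)}
-0.0188
side {'camera_matrix': [[431.9157, 0.0, 331.4508], [0.0, 431.9157, 199.3053], [0.0, 0.0, 1.0]], 'world_to_cam': [[0.9114, -0.4114, 0.0139, -0.4857], [0.233, 0.5435, 0.8064, -0.2003], [-0.3393, -0.7317, 0.5912, -1.1569], [0.0, 0.0, 0.0, 1.0]]}
top {'camera_matrix': [[475.6857, 0.0, 316.2809], [0.0, 475.6857, 198.0392], [0.0, 0.0, 1.0]], 'world_to_cam': [[0.0175, -0.9998, -0.0124, -0.0011], [0.9933, 0.016, 0.1148, -0.5396], [-0.1146, -0.0143, 0.9933, -1.3564], [0.0, 0.0, 0.0, 1.0]]}
wrist {'camera_matrix': [[281.0924, 0.0, 322.2545], [0.0, 281.0924, 200.93], [0.0, 0.0, 1.0]], 'mount': [[-0.0002, 0.9649, 0.2627, 0.0749], [1.0, 0.0003, -0.0003, -0.0006], [-0.0003, 0.2627, -0.9649, -0.1709], [0.0, 0.0, 0.0, 1.0]]}
```

View pics/t.png

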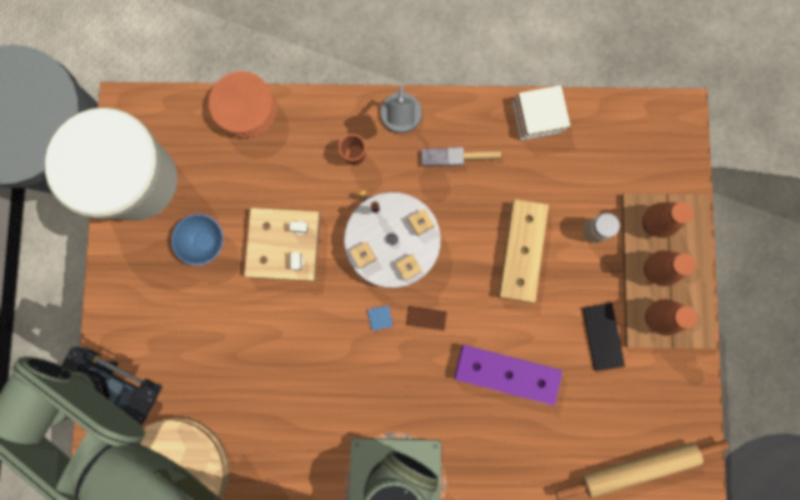

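View pics/side0.png

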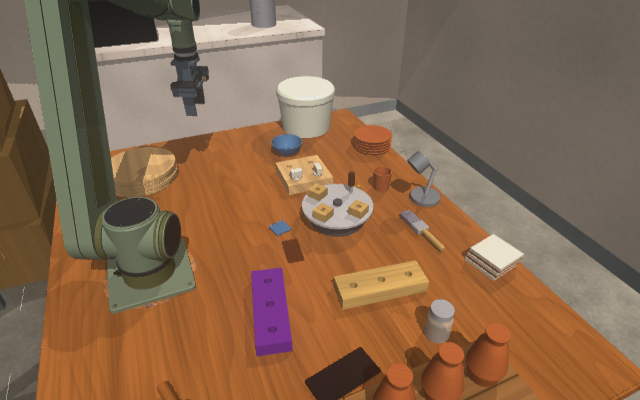

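The top view shows two knobs at about (298,227) and (295,261) in the 800x500 scaling, in the drying rack on the left. The turntable is at (392,240), with its handle at (375,207) by the brass mark at (363,193). The pale packing rack is at (525,250), and the purple decoy is at (509,375).

```bash
cat > h.py <<'E'
from workcell import arm
import cv2,numpy as np
from scipy.spatial.transform import Rotation as R
from scipy.optimize import least_squares
def cam(c,s=None):
    i=arm.camera_info(c);K=np.array(i["camera_matrix"])
    if c=="wrist":
        s=s or arm.get_state();T=np.eye(4);T[:3,:3]=R.from_rotvec(s["tool_rot"]).as_matrix();T[:3,3]=s["tool_pos"]
        W=np.linalg.inv(T@np.array(i["mount"]))
    else: W=np.array(i["world_to_cam"])
    return K@np.diag([1,-1,-1])@W[:3]     # 3x4 projection
def proj(P,X):
    q=P@np.append(X,1);return q[:2]/q[2]
def atz(P,px,z):
    A=np.column_stack([P[:,0],P[:,1],-np.append(px,1)]);b=-(P[:,2]*z+P[:,3])
    return np.append(np.linalg.solve(A,b)[:2],z)
def tri(Ps,pxs):
    x=cv2.triangulatePoints(Ps[0],Ps[1],np.float64(pxs[0]),np.float64(pxs[1])).ravel();return x[:3]/x[3]
def rect(m):  # centre, angle of min area rect of mask
    return cv2.minAreaRect(np.argwhere(m)[:,::-1].astype(np.float32))
def comps(m,a=15):
    n,l,st,ce=cv2.connectedComponentsWithStats(m.astype(np.uint8));return [(l==i,ce[i],st[i,4]) for i in range(1,n) if st[i,4]>=a]
E
python3 - <<'E'
from h import *
C={c:cam(c) for c in("top","side")}
for c in C:
    arm.capture(c)
    for t,z in(("knob1",.06),("packing_rack",.036),("drying_rack",.036),("hub",.086),("handle_grip",.118),("slot1",.086),("mark",.054)):
        print(c,t,[(round(d["confidence"],2),np.round(d["centre"],1).tolist(),int(d["pixels"].sum()),atz(C[c],d["centre"],z).round(3).tolist()[:2]) for d in arm.trace(c,t)])
E
```

```text
top knob1 [(0.72, [236.8, 205.6], 135, [0.511, 0.234]), (0.56, [239.8, 184.7], 104, [0.571, 0.228])]
top packing_rack [(0.78, [417.3, 202.7], 2293, [0.53, -0.285]), (0.75, [406.9, 296.9], 2387, [0.261, -0.254])]
top drying_rack [(0.62, [223.5, 197.5], 2828, [0.536, 0.278])]
top hub [(0.88, [315.8, 192.3], 4549, [0.549, 0.009])]
top handle_grip [(0.7, [313.2, 189.7], 4606, [0.552, 0.016])]
top slot1 [(0.8, [312.6, 188.3], 4604, [0.561, 0.018]), (0.54, [316.3, 191.7], 4551, [0.551, 0.007])]
top mark [(0.89, [315.2, 191.0], 4583, [0.557, 0.011])]
side knob1 [(0.61, [316.9, 169.3], 105, [0.577, 0.221])]
side packing_rack [(0.94, [271.0, 315.6], 2928, [0.247, -0.29]), (0.75, [382.5, 286.3], 2900, [0.531, -0.315])]
side drying_rack [(0.68, [301.9, 175.6], 1208, [0.528, 0.239])]
side hub [(0.56, [337.8, 206.5], 2752, [0.539, -0.029])]
side handle_grip [(0.91, [334.3, 204.1], 2606, [0.516, -0.053])]
side slot1 [(0.76, [338.8, 205.5], 2629, [0.544, -0.026])]
side mark [(0.65, [334.3, 208.6], 2972, [0.543, 0.004])]
```

```bash
cat >> h.py <<'E'
def go(pos,psi,tag=""):
    """shift(cm)/turn(deg) from present pose to TCP pos, closing line at psi deg (mod 180, nearest)"""
    s=arm.get_state();R0=R.from_rotvec(s["tool_rot"]);M=R0.as_matrix()
    cur=np.degrees(np.arctan2(M[1,1],M[0,1]));psi=cur+(psi-cur+90)%180-90
    p=np.radians(psi);c,n=np.cos(p),np.sin(p)
    Rt=R.from_matrix(np.array([[-n,c,0],[c,n,0],[0,0,-1]]))
    print(tag,"row",(M.T@(np.array(pos)-s["tool_pos"])*100).round(2),np.degrees((R0.inv()*Rt).as_rotvec()).round(2),"cur psi %.1f j6 %.2f t %.1f"%(cur,s["joint_positions"][5],s["clock"]))
E
python3 - <<'E'
from h import *
go([.5,.27,.2],90);go([.5,.27,.2],90)
E
```

```text
row [-33.52 -11.61   1.4 ] [ 1.000e-02  0.000e+00 -2.549e+01] cur psi 64.5 j6 -0.02 t 0.9
 row [-33.52 -11.61   1.4 ] [ 1.000e-02  0.000e+00 -2.549e+01] cur psi 64.5 j6 -0.02 t 0.9
```

Call:
send_rows:
  plan:
    - [0,-16,-6,1.4,0,0,-12]
    - [0,-33.5,-11.6,1.4,0,0,-25.5]
    - [0,-33.5,-11.6,1.4,0,0,-25.5]
    - [0,-33.5,-11.6,1.4,0,0,-25.5]
    - [0,-33.5,-11.6,1.4,0,0,-25.5]
    - [0,-33.5,-11.6,1.4,0,0,-25.5]
    - [0,-33.5,-11.6,1.4,0,0,-25.5]
    - [0,-33.5,-11.6,1.4,0,0,-25.5]
    - [0,-33.5,-11.6,1.4,0,0,-25.5]
    - [0,-33.5,-11.6,1.4,0,0,-25.5]
    - [0,-33.5,-11.6,1.4,0,0,-25.5]
    - [0,-33.5,-11.6,1.4,0,0,-25.5]
    - [0,-33.5,-11.6,1.4,0,0,-25.5]

```text
clock: 2.25
tool_pos: [0.4992, 0.2712, 0.2002]
tool_rot: [-0.003, 3.141, 0.0]
force: [0.2, 0.2, 1.3]
gripper_width: 0.0911
gripper_force: 0.0
```

```bash
cat > look.py <<'E'
from h import *
import sys,pickle
n=sys.argv[1];s=arm.get_state();im=arm.capture("wrist");P=cam("wrist",s)
tr={t:arm.trace("wrist",t) for t in sys.argv[2:]}
pickle.dump((P,s,im,tr),open(f"{n}.pkl","wb"));cv2.imwrite(f"pics/{n}.png",im[...,::-1])
print(s["tool_pos"].round(4))
for t,z in(("knob1",.06),("packing_rack",.036),("drying_rack",.036),("hub",.06)):
    print(t,[(round(d["confidence"],2),np.round(d["centre"],1).tolist(),int(d["pixels"].sum()),atz(P,d["centre"],z).round(3).tolist()[:2]) for d in tr.get(t,[])])
E
python3 look.py A knob1 drying_rack hub
```

```text
[0.4992 0.2712 0.2002]
knob1 [(0.71, [291.7, 194.4], 809, [0.501, 0.236]), (0.61, [289.1, 252.1], 592, [0.573, 0.231]), (0.44, [94.3, 200.4], 15210, [0.509, 0.01])]
packing_rack []
drying_rack [(0.56, [330.1, 208.9], 12023, [0.526, 0.281])]
hub [(0.89, [96.7, 202.4], 15169, [0.511, 0.012])]
```

View pics/A.png

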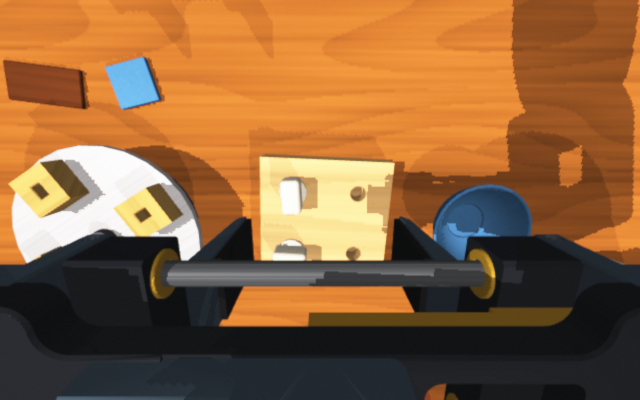

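Wrist view A: the knobs are at (292,194) and (289,252). The fingers hide the lower half of the picture, so I'll stand farther out in x.

Call:
send_rows:
  plan:
    - [0,-5,-3,-2,0,0,0]
    - [0,-10,-5,-2,0,0,0]
    - [0,-12,-5,-2,0,0,0]
    - [0,-12,-5,-2,0,0,0]
    - [0,-12,-5,-2,0,0,0]
    - [0,-12,-5,-2,0,0,0]
    - [0,-12,-5,-2,0,0,0]

```text
clock: 3.15
tool_pos: [0.6188, 0.2208, 0.2203]
tool_rot: [0.002, -3.141, -0.0]
force: [0.7, 0.6, -0.2]
gripper_width: 0.0911
gripper_force: 0.0
```

```bash
python3 look.py B1 knob1 drying_rack hub
```

```text
[0.6188 0.2208 0.2203]
knob1 [(0.68, [329.7, 155.2], 755, [0.578, 0.229]), (0.63, [106.2, 2.0], 100, [0.423, -0.001]), (0.58, [334.1, 85.8], 952, [0.503, 0.234])]
packing_rack []
drying_rack [(0.76, [373.5, 120.4], 16250, [0.539, 0.283])]
hub [(0.75, [141.6, 123.4], 30678, [0.543, 0.015])]
```

Call:
send_rows:
  plan:
    - [0,0,-5,0,0,0,0]
    - [0,0,-10,0,0,0,0]
    - [0,0,-15,0,0,0,0]
    - [0,0,-18,0,0,0,0]
    - [0,0,-18,0,0,0,0]
    - [0,0,-18,0,0,0,0]
    - [0,0,-18,0,0,0,0]
    - [0,0,-18,0,0,0,0]

```text
clock: 4.15
tool_pos: [0.6199, 0.0417, 0.22]
tool_rot: [-0.003, 3.142, 0.001]
force: [0.2, -0.6, -0.9]
gripper_width: 0.0911
gripper_force: 0.0
```

```bash
python3 look.py B2 knob1 drying_rack hub packing_rack; python3 -c "
import cv2,numpy as np
a=cv2.imread('pics/B1.png')[:280];b=cv2.imread('pics/B2.png')[:280];cv2.imwrite('pics/B.png',np.vstack([a,b]))"
```

```text
[0.6199 0.0417 0.22  ]
knob1 [(0.88, [479.3, 156.4], 904, [0.581, 0.225]), (0.63, [494.8, 87.5], 1385, [0.505, 0.231])]
packing_rack [(0.9, [57.2, 105.8], 17372, [0.524, -0.276])]
drying_rack [(0.9, [514.5, 120.7], 17075, [0.54, 0.275])]
hub [(0.91, [299.0, 126.5], 29674, [0.547, 0.015])]
```

View pics/B.png

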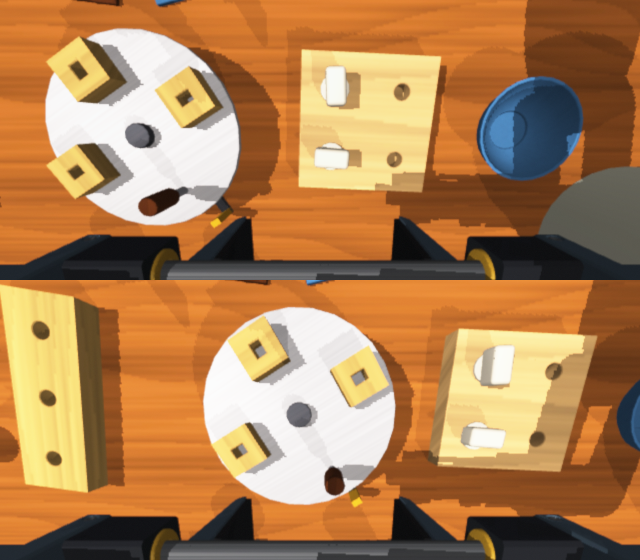

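Pictures B1 (upper) and B2 (lower) give the following:
- **Slots:** B1 (77,71), (184,98), (77,172); B2 (259,69), (359,98), (239,171).
- **Handle:** top at B1 (148,206) and B2 (333,207).
- **Mark:** B1 (216,222) and B2 (356,222).
- **Knobs:** B1 (335,86) and (331,157).

```bash
cat > m.py <<'E'
from h import *
import pickle
P1,_,i1,_=pickle.load(open("B1.pkl","rb"));P2,_,i2,_=pickle.load(open("B2.pkl","rb"))
def dark(im,g,w=13,f=.55):
    g=np.round(g).astype(int);sub=im[g[1]-w:g[1]+w+1,g[0]-w:g[0]+w+1].max(2).astype(float)
    m=sub<f*np.percentile(sub,85);best=[c for c in comps(m,8)]
    c=min(best,key=lambda c:np.hypot(*(c[1]-w)));return c[1]+g-w,c[2]
G1=[(77,71),(184,98),(77,172)];G2=[(259,69),(359,98),(239,171)]
obs=[]
for a,b in zip(G1,G2):
    p,na=dark(i1,a);q,nb=dark(i2,b);obs.append((p,q));print("slot",p.round(1),na,q.round(1),nb,tri((P1,P2),(p,q)).round(4))
def res(v):
    r=[]
    for k,(p,q) in zip((90,180,270),[obs[i] for i in ORD]):
        a=v[2]+np.radians(k);X=[v[0]+.075*np.cos(a),v[1]+.075*np.sin(a),v[3]]
        r+=[proj(P1,X)-p,proj(P2,X)-q]
    return np.concatenate(r)
import itertools
best=None
for ORD in itertools.permutations(range(3)):
    for t in(0,1.6,3.1,-1.6):
        s=least_squares(res,[.55,.01,t,.086])
        if best is None or s.cost<best[0]: best=(s.cost,s.x,np.abs(s.fun).max(),ORD)
print("wheel",best[1].round(4),np.degrees(best[1][2]),"maxpx",best[2],best[3])
print("handle",tri((P1,P2),((148,206),(333,207))),"mark",tri((P1,P2),((216,222),(356,222))))
v=best[1];ah=v[2];print("handle from wheel",v[:2]+.075*np.array([np.cos(ah),np.sin(ah)]))
for a,b in(((335,86),(497,85)),((331,157),(484,157))):
    X=[]
    rs=[]
    for P,im,g in((P1,i1,a),(P2,i2,b)):
        h=cv2.cvtColor(im,cv2.COLOR_RGB2HSV);w=32
        sub=h[g[1]-w:g[1]+w,g[0]-w:g[0]+w];m=(sub[...,1]<40)&(sub[...,2]>190)
        c=max(comps(m),key=lambda c:c[2]);r=rect(c[0]);ctr=np.array(r[0])+np.array(g)-w
        bx=cv2.boxPoints(r)+np.array(g)-w;e=[atz(P,q,.069) for q in bx];d=max((e[1]-e[0],e[2]-e[1]),key=np.linalg.norm)
        rs.append(ctr);print("knob",ctr.round(1),np.round(r[1],1),"ang",round(np.degrees(np.arctan2(d[1],d[0]))%180,1),atz(P,ctr,.069)[:2].round(4),c[2])
    print(tri((P1,P2),rs).round(4))
E
python3 m.py
```

```text
slot [78.4 69.9] 155 [255.4  67.5] 95 [ 0.4903 -0.0261  0.0819]
slot [184.2  97.5] 141 [363.1  93.6] 36 [0.5165 0.0823 0.0919]
slot [ 75.6 171.7] 118 [237. 172.] 75 [ 0.5953 -0.0528  0.082 ]
wheel [0.5553 0.016  0.5425 0.0877] 31.081899114924703 maxpx 2.5839941296120514 (1, 0, 2)
handle [0.62106595 0.05200609 0.13009378] mark [0.66478238 0.08485364 0.05137468]
handle from wheel [0.61957208 0.05469627]
knob [333.   85.5] [37. 24.] ang 1.3 [0.5036 0.2321] 804
knob [501.6  84.1] [21.3 39.4] ang 4.2 [0.5031 0.2326] 784
[0.5035 0.232  0.0701]
knob [331. 159.] [20. 32.] ang 90.1 [0.5819 0.2307] 591
knob [485.3 156.9] [37.8 26.8] ang 81.9 [0.5803 0.2272] 731
[0.5818 0.2308 0.063 ]
```

```bash
python3 - <<'E'
from h import *
go([.5035,.232,.13],92)
E
```

```text
row [11.62 19.13  8.99] [ 0.01 -0.   -1.93] cur psi 90.1 j6 -1.52 t 4.4
```

Call:
send_rows:
  plan:
    - [0,2.4,4,0,0,0,-0.5]
    - [0,4.8,8,0,0,0,-1]
    - [0,7.2,12,1,0,0,-1.9]
    - [0,9.6,16,3,0,0,-1.9]
    - [0,11.6,19.1,6,0,0,-1.9]
    - [0,11.6,19.1,9,0,0,-1.9]
    - [0,11.6,19.1,9,0,0,-1.9]
    - [0,11.6,19.1,9,0,0,-1.9]
    - [0,11.6,19.1,9,0,0,-1.9]

```text
clock: 5.3
tool_pos: [0.5056, 0.2312, 0.1317]
tool_rot: [-0.051, 3.138, 0.002]
force: [0.3, 0.8, 0.2]
gripper_width: 0.0911
gripper_force: 0.0
```

```bash
python3 look.py C; python3 - <<'E'
from h import *
import pickle
P,s,im,_=pickle.load(open("C.pkl","rb"))
g=im[130:270,200:440].copy();cv2.imwrite("pics/C_c.png",cv2.resize(g,None,fx=3,fy=3)[...,::-1])
print(proj(P,[.5035,.232,.069]))
E
```

```text
[0.5056 0.2312 0.1317]
knob1 []
packing_rack []
drying_rack []
hub []
[323.22226256 211.10719232]
```

View pics/C_c.png

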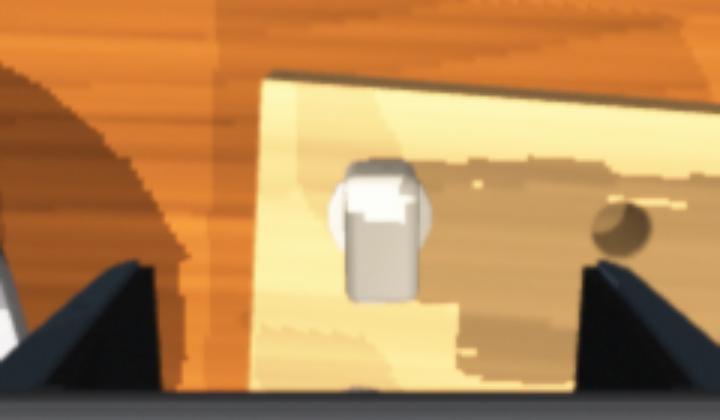

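Crop C: the knob head spans columns 347-418 and rows 172-302, so its centre is at full-picture pixel (327.3, 209). It is aligned with the tool.

```bash
python3 - <<'E'
from h import *
import pickle
P,s,im,_=pickle.load(open("C.pkl","rb"))
X=atz(P,(327.3,209),.069);print(X)
go([X[0],X[1],.0445],92)
E
```

```text
[0.5014719  0.23547428 0.069     ]
 row [0.43 0.44 8.72] [ 0.07  0.19 -0.16] cur psi 91.8 j6 -1.19 t 5.3
```

Call:
send_rows:
  plan:
    - [0,0.3,0.3,2,0,0,0]
    - [0,0.3,0.3,5,0,0,0]
    - [0,0.3,0.3,7.5,0,0,0]
    - [0,0.3,0.3,8.7,0,0,0]
    - [0,0.3,0.3,8.7,0,0,0]
    - [0,0.3,0.3,8.7,0,0,0]
    - [200,0.3,0.3,8.7,0,0,0]
    - [255,0.3,0.3,8.7,0,0,0]
    - [255,0.3,0.3,8.7,0,0,0]
    - [255,0.3,0.3,8.7,0,0,0]
    - [255,0.3,0.3,8.7,0,0,0]
    - [255,0.3,0.3,8.7,0,0,0]
    - [255,0.3,0.3,8.7,0,0,0]
    - [255,0.3,0.3,8.7,0,0,0]
    - [255,0.3,0.3,8.7,0,0,0]
    - [255,0.3,0.3,8.7,0,0,0]
  force: 25

```text
clock: 6.95
tool_pos: [0.5008, 0.2342, 0.0429]
tool_rot: [-0.053, 3.141, 0.0]
force: [-0.5, 0.2, -0.6]
gripper_width: 0.0217
gripper_force: 25.0
```

Call:
send_rows:
  plan:
    - [255,0,0,-1,0,0,0]
    - [255,0,0,-3,0,0,0]
    - [255,0,0,-6,0,0,0]
    - [255,0,0,-9,0,0,0]
    - [255,0,0,-12,0,0,0]
    - [255,0,0,-12,0,0,0]
    - [255,0,0,-12,0,0,0]

```text
clock: 7.65
tool_pos: [0.5007, 0.2341, 0.1635]
tool_rot: [-0.053, 3.14, 0.001]
force: [0.6, -0.2, -2.9]
gripper_width: 0.022
gripper_force: 25.0
```

```bash
python3 look.py D; python3 - <<'E'
from h import *
import pickle
P,s,im,_=pickle.load(open("D.pkl","rb"))
g=im[180:300,240:400].copy();cv2.imwrite("pics/D_c.png",cv2.resize(g,None,fx=5,fy=5)[...,::-1])
M=R.from_rotvec(s["tool_rot"]).as_matrix()
for x in(-.02,-.017,0,.017,.02):
    for z in(-.0261,.0019,.0069): print(x,z,((proj(P,s["tool_pos"]+M@[x,0,z])-[240,180])*5).round(0))
E
```

```text
[0.5007 0.2341 0.1635]
knob1 []
packing_rack []
drying_rack []
hub []
-0.02 -0.0261 [412. 562.]
-0.02 0.0019 [412. 444.]
-0.02 0.0069 [412. 426.]
-0.017 -0.0261 [412. 540.]
-0.017 0.0019 [412. 424.]
-0.017 0.0069 [412. 407.]
0 -0.0261 [412. 407.]
0 0.0019 [412. 308.]
0 0.0069 [412. 293.]
0.017 -0.0261 [412. 267.]
0.017 0.0019 [412. 186.]
0.017 0.0069 [412. 174.]
0.02 -0.0261 [412. 242.]
0.02 0.0019 [412. 164.]
0.02 0.0069 [412. 153.]
```

View pics/D_c.png

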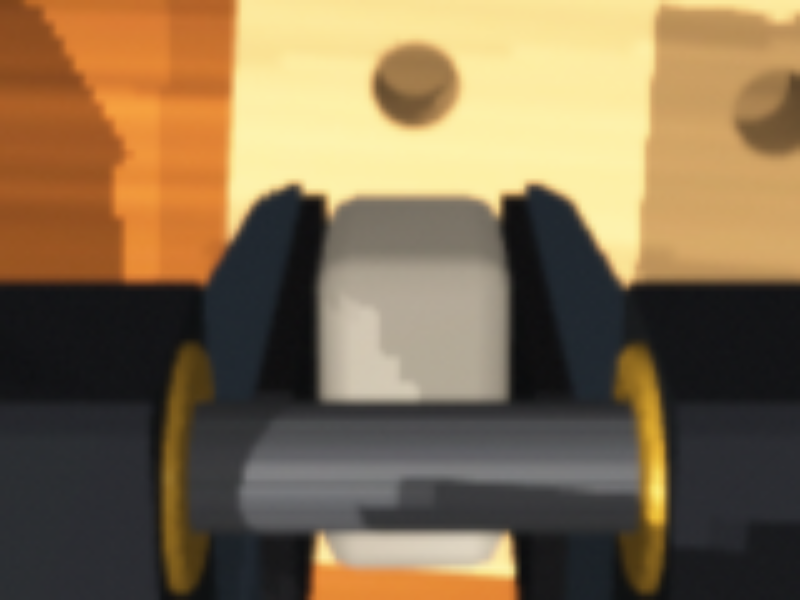

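Crop D: the knob is held square. The head's top face runs from row 255 to 562 and columns 318-510, so its axis is at tool x of about -1 mm and y of about 0.

```bash
python3 - <<'E'
from h import *
a=np.radians(121.1);u=np.array([np.cos(a),np.sin(a)]);h=np.array([.5553,.016])
p=h+.012*u
go([*p,.19],31.1)
E
```

```text
row [ -4.2  -20.9   -2.76] [-7.000e-02 -5.000e-02  6.081e+01] cur psi 91.9 j6 -1.19 t 7.7
```

Call:
send_rows:
  plan:
    - [255,-0.3,-1,-2,0,0,5]
    - [255,-1,-4,-2.7,0,0,13]
    - [255,-1.7,-8,-2.7,0,0,21]
    - [255,-2.5,-12,-2.7,0,0,29]
    - [255,-3.3,-16,-2.7,0,0,37]
    - [255,-4,-19,-2.7,0,0,45]
    - [255,-4.2,-20.9,-2.7,0,0,53]
    - [255,-4.2,-20.9,-2.7,0,0,60.8]
    - [255,-4.2,-20.9,-2.7,0,0,60.8]
    - [255,-4.2,-20.9,-2.7,0,0,60.8]
    - [255,-4.2,-20.9,-2.7,0,0,60.8]
    - [255,-4.2,-20.9,-2.7,0,0,60.8]

```text
clock: 8.9
tool_pos: [0.5496, 0.0271, 0.1896]
tool_rot: [-1.541, -2.737, 0.0]
force: [-0.6, -0.2, -0.4]
gripper_width: 0.022
gripper_force: 25.0
```

```bash
python3 look.py E; python3 - <<'E'
from h import *
import pickle
P,s,im,_=pickle.load(open("E.pkl","rb"))
q=proj(P,[.5166,.0802,.086]);print(q)
x,y=q.astype(int);o=(max(x-80,0),max(y-60,0));g=im[o[1]:o[1]+120,o[0]:o[0]+160];print(o);cv2.imwrite("pics/E_c.png",cv2.resize(g,None,fx=5,fy=5)[...,::-1])
E
```

```text
[0.5496 0.0271 0.1896]
knob1 []
packing_rack []
drying_rack []
hub []
[322.51696361 137.48174553]
(np.int64(242), np.int64(77))
```

View pics/E_c.png

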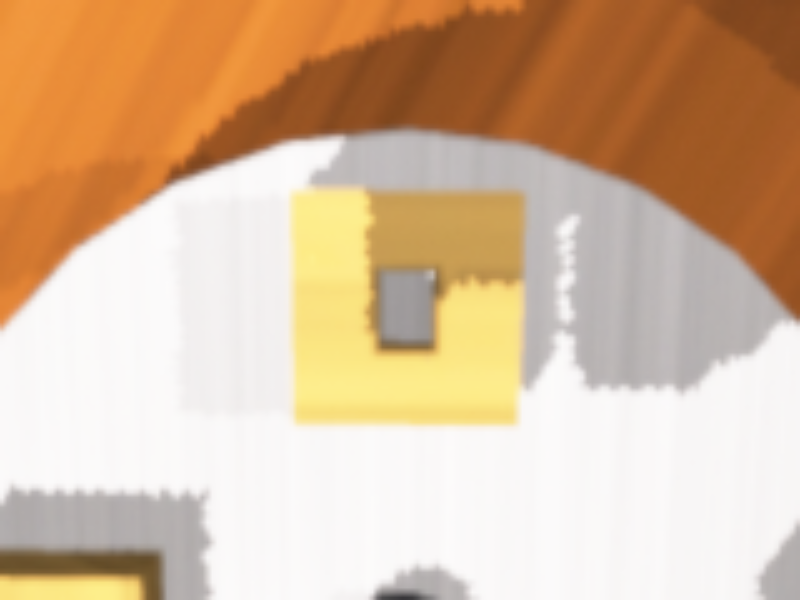

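Crop E: the slot spans columns 376-437 and rows 268-350. Its centre is at full-picture pixel (323.4, 138.7), and it is square to the tool.

```bash
python3 - <<'E'
from h import *
import pickle
P,s,im,_=pickle.load(open("E.pkl","rb"))
X=atz(P,(323.4,138.7),.086);print(X)
M=R.from_rotvec(s["tool_rot"]).as_matrix()
t=X+.001*M[:,0];go([t[0],t[1],.125],31.1);go([t[0],t[1],.0929],31.1)
E
```

```text
[0.51790994 0.07966604 0.086     ]
 row [6.24 0.01 6.48] [-0.01 -0.01  0.11] cur psi 31.2 j6 -0.52 t 8.9
 row [6.24 0.01 9.69] [-0.01 -0.01  0.11] cur psi 31.2 j6 -0.52 t 8.9
```

Call:
send_rows:
  plan:
    - [255,3,0,1,0,0,0.1]
    - [255,6.2,0,3,0,0,0.1]
    - [255,6.2,0,5.5,0,0,0.1]
    - [255,6.2,0,6.5,0,0,0.1]
    - [255,6.2,0,6.5,0,0,0.1]
    - [255,6.2,0,6.5,0,0,0.1]
    - [255,6.2,0,7,0,0,0.1]
    - [255,6.2,0,7.3,0,0,0.1]
    - [255,6.2,0,7.6,0,0,0.1]
    - [255,6.2,0,7.8,0,0,0.1]
    - [255,6.2,0,7.8,0,0,0.1]

```text
clock: 10.05
tool_pos: [0.5176, 0.0796, 0.1117]
tool_rot: [-1.547, -2.734, 0.0]
force: [0.3, -0.2, -1.6]
gripper_width: 0.022
gripper_force: 25.0
```

Call:
send_rows:
  plan:
    - [255,0,0,0.2,0,0,0]
    - [255,0,0,0.4,0,0,0]
    - [255,0,0,0.6,0,0,0]
    - [255,0,0,0.6,0,0,0]

```text
clock: 10.45
tool_pos: [0.5199, 0.0807, 0.1097]
tool_rot: [1.545, 2.73, 0.008]
force: [-3.1, 1.6, 18.2]
gripper_width: 0.0219
gripper_force: 25.0
```

Call:
send_rows:
  plan:
    - [255,0,0,0,0,0,0]
    - [255,0,0,0,0,0,0]
    - [255,0,0,0,0,0,0]

```text
clock: 10.75
tool_pos: [0.5199, 0.0807, 0.1097]
tool_rot: [1.545, 2.73, 0.008]
force: [-3.5, 2.1, 18.1]
gripper_width: 0.0219
gripper_force: 25.0
```

```bash
python3 look.py F; python3 - <<'E'
from h import *
import pickle
P,s,im,_=pickle.load(open("F.pkl","rb"))
g=im[150:300,225:425];cv2.imwrite("pics/F_c.png",cv2.resize(g,None,fx=4,fy=4)[...,::-1])
M=R.from_rotvec(s["tool_rot"]).as_matrix()
for n,X in(("block r",[.0977,.022]),("block l",[.0977,-.022])): pass
S=np.array([.5179,.0797]);u=M[:2,0];v=M[:2,1]
for a in(-.022,.022):
    for b in(-.022,.022): print(a,b,((proj(P,[*(S+a*u+b*v),.086])-[225,150])*4).round(0))
E
```

```text
[0.5199 0.0807 0.1097]
knob1 []
packing_rack []
drying_rack []
hub []
-0.022 -0.022 [265. 424.]
-0.022 0.022 [497. 423.]
0.022 -0.022 [258. 200.]
0.022 0.022 [503. 199.]
```

View pics/F_c.png

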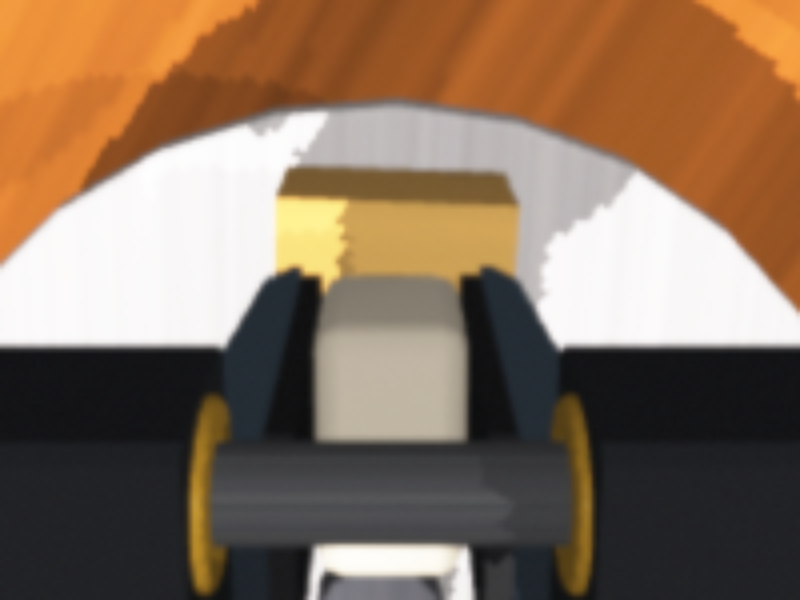

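Crop F: the block's front corners are at (277,198) and (519,203), with the knob centre at column 390. The shoulder caught the rim and nudged the wheel about 2 degrees. I'll lift and realign.

Call:
send_rows:
  plan:
    - [255,0,0,-0.5,0,0,0]
    - [255,0,0,-1.2,0,0,0]
    - [255,0,0,-1.6,0,0,0]
    - [255,0,0,-1.6,0,0,0]
    - [255,0,0,-1.6,0,0,0]

```text
clock: 11.3
tool_pos: [0.5176, 0.0796, 0.1217]
tool_rot: [-1.547, -2.734, 0.0]
force: [-0.5, -0.8, -1.3]
gripper_width: 0.0219
gripper_force: 25.0
```

```bash
cat > blk.py <<'E'
from h import *
import pickle,sys
# front edge of slot block: yellow top face vs front face; report block side edges (columns) on the visible part of the top face
def block(n,S,show=True):
    P,s,im,_=pickle.load(open(f"{n}.pkl","rb"))
    M=R.from_rotvec(s["tool_rot"]).as_matrix();u=M[:2,0];v=M[:2,1];S=np.array(S)
    hsv=cv2.cvtColor(im,cv2.COLOR_RGB2HSV);m=((hsv[...,0]>17)&(hsv[...,0]<32)&(hsv[...,1]>90)).astype(np.uint8)
    q=proj(P,[*(S+.018*u),.086]);
    rows=range(int(q[1])-4,int(q[1])+8,2);L=[];Rr=[]
    for r in rows:
        c=np.where(m[r,int(q[0])-50:int(q[0])+50])[0]
        if len(c)<30: continue
        c=c+int(q[0])-50;L.append(atz(P,(c.min()-.5,r),.086)[:2]);Rr.append(atz(P,(c.max()+.5,r),.086)[:2])
    mid=(np.array(L)+Rr)/2;w=np.linalg.norm(np.array(L)-Rr,axis=1)
    print("block width mm",(w*1e3).round(1),"lateral of mid in tool y mm",((mid-s["tool_pos"][:2])@v*1e3).round(1))
if __name__=="__main__": block(sys.argv[1],[float(x) for x in sys.argv[2:4]])
E
python3 look.py G; python3 blk.py G .519 .081;python3 - <<'E'
from h import *
import pickle
P,s,im,_=pickle.load(open("G.pkl","rb"))
g=im[150:300,225:425];cv2.imwrite("pics/G_c.png",cv2.resize(g,None,fx=4,fy=4)[...,::-1])
E
```

```text
[0.5176 0.0796 0.1217]
knob1 []
packing_rack []
drying_rack []
hub []
block width mm [42.4 43.3 43.4 43.5 43.5 43.6] lateral of mid in tool y mm [2.3 2.7 2.7 2.7 2.7 2.7]
```

View pics/G_c.png

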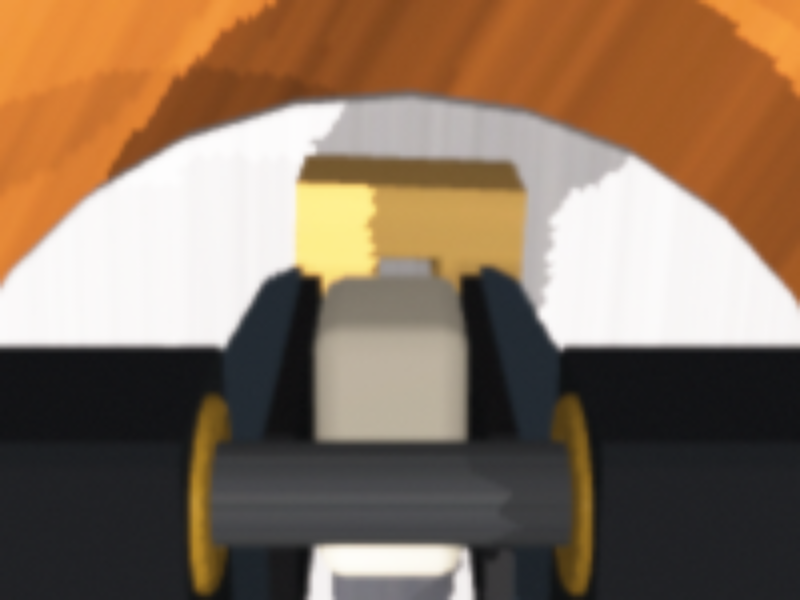

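```bash
python3 - <<'E'
from h import *
import pickle
P,s,im,_=pickle.load(open("G.pkl","rb"))
M=R.from_rotvec(s["tool_rot"]).as_matrix()
for n,c in(("slotfront",(405.5,262)),("blockfront",(411,186)),("slot l",(378,262)),("slot r",(433,262))):
    X=atz(P,np.array(c)/4+[225,150],.086);print(n,((X-s["tool_pos"])@M*1e3).round(1))
# knob head bottom/top front edges in tool frame: 
for n,c,z in(("headtopfront",(390,328),-.0261),("headbotfront",(390,280),.0019),("headtoprear",(390,575),-.0261),("left",(314,340),-.0261),("right",(469,340),-.0261)):
    X=atz(P,np.array(c)/4+[225,150],s["tool_pos"][2]-z);print(n,((X-s["tool_pos"])@M*1e3).round(1))
E
```

```text
slotfront [ 6.5  2.3 35.7]
blockfront [21.7  3.3 35.7]
slot l [ 6.5 -3.  35.7]
slot r [ 6.5  7.6 35.7]
headtopfront [ 17.3  -0.8 -26.1]
headbotfront [14.6 -0.8  1.9]
headtoprear [-21.4  -0.8 -26.1]
left [ 15.5 -11.3 -26.1]
right [ 15.5  10.1 -26.1]
```

Crop G: the slot's front edge shows at row 262, columns 378-433. I need to shift about +1.3 mm in x and +2.6 mm in y, and turn +1.6 degrees.

Call:
send_rows:
  plan:
    - [255,0.13,0.26,0,0,0,1.6]
    - [255,0.13,0.26,0,0,0,1.6]
    - [255,0.13,0.26,0.5,0,0,1.6]
    - [255,0.13,0.26,0.8,0,0,1.6]
    - [255,0.13,0.26,1.0,0,0,1.6]
    - [255,0.13,0.26,1.2,0,0,1.6]
    - [255,0.13,0.26,1.4,0,0,1.6]
    - [255,0.13,0.26,1.6,0,0,1.6]
    - [255,0.13,0.26,1.7,0,0,1.6]
    - [255,0.13,0.26,1.7,0,0,1.6]

```text
clock: 12.35
tool_pos: [0.5192, 0.0822, 0.1048]
tool_rot: [-1.585, -2.713, 0.0]
force: [0.4, 0.6, -0.4]
gripper_width: 0.0216
gripper_force: 25.0
```

Call:
send_rows:
  plan:
    - [255,0,0,0.3,0,0,0]
    - [255,0,0,0.6,0,0,0]
    - [255,0,0,0.9,0,0,0]
    - [255,0,0,1.1,0,0,0]
    - [255,0,0,1.25,0,0,0]
    - [255,0,0,1.3,0,0,0]
    - [255,0,0,1.3,0,0,0]

```text
clock: 13.05
tool_pos: [0.5192, 0.0822, 0.0929]
tool_rot: [1.585, 2.712, 0.0]
force: [-2.5, 0.0, 6.1]
gripper_width: 0.0216
gripper_force: 25.0
```

Call:
send_rows:
  plan:
    - [150,0,0,1.2,0,0,0]
    - [120,0,0,1.2,0,0,0]
    - [120,0,0,1.2,0,0,0]
    - [120,0,0,1.2,0,0,0]
    - [120,0,0,1.2,0,0,0]
    - [100,0,0,0,0,0,0]
    - [80,0,0,-3,0,0,0]
    - [60,0,0,-6,0,0,0]
    - [60,0,0,-9,0,0,0]
    - [60,0,0,-9,0,0,0]

```text
clock: 14.05
tool_pos: [0.5221, 0.0825, 0.1863]
tool_rot: [1.581, 2.706, 0.009]
force: [0.3, -0.3, -0.2]
gripper_width: 0.0698
gripper_force: 0.0
```

```bash
python3 - <<'E'
from h import *
go([.581,.230,.13],-5)
E
```

```text
row [ 9.97 12.33  5.7 ] [ 0.55  0.04 34.42] cur psi 29.4 j6 -0.38 t 14.1
```

Call:
send_rows:
  plan:
    - [60,2,2.5,-0.2,0,0,7]
    - [60,4,5,-0.2,0,0,14]
    - [60,6,7.5,0,0,0,21]
    - [60,8,10,2,0,0,28]
    - [60,10,12.3,4,0,0,34.4]
    - [60,10,12.3,5.7,0,0,34.4]
    - [60,10,12.3,5.7,0,0,34.4]
    - [60,10,12.3,5.7,0,0,34.4]
    - [60,10,12.3,5.7,0,0,34.4]

```text
clock: 14.95
tool_pos: [0.5778, 0.2293, 0.1259]
tool_rot: [2.316, 2.122, 0.002]
force: [-0.2, -0.3, 0.3]
gripper_width: 0.0697
gripper_force: 0.0
```

```bash
python3 look.py H knob1; python3 - <<'E'
from h import *
import pickle
P,s,im,_=pickle.load(open("H.pkl","rb"))
g=im[150:300,220:420];cv2.imwrite("pics/H_c.png",cv2.resize(g,None,fx=4,fy=4)[...,::-1])
E
```

```text
[0.5778 0.2293 0.1259]
knob1 [(0.88, [324.6, 208.3], 1422, [0.579, 0.232]), (0.75, [314.0, 310.5], 104, [0.56, 0.129])]
packing_rack []
drying_rack []
hub []
```

View pics/H_c.png

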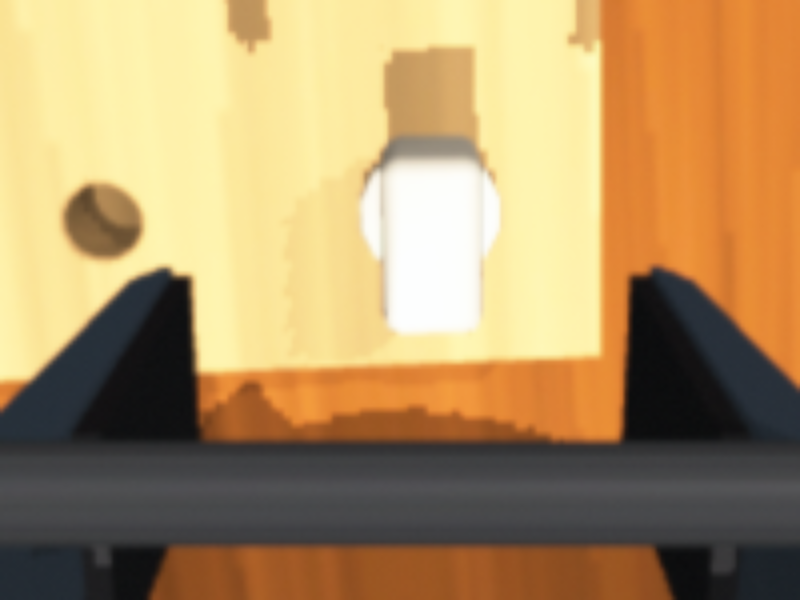

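Crop H: the knob 2 head spans columns 382-482 and rows 155-332, with its centre at full-picture pixel (328, 210.9). It is aligned with the tool.

```bash
python3 - <<'E'
from h import *
import pickle
P,s,im,_=pickle.load(open("H.pkl","rb"))
X=atz(P,(328,210.9),.069);print(X);go([X[0],X[1],.043],-5)
E
```

```text
[0.58198476 0.23205238 0.069     ]
 row [0.3  0.37 8.32] [ 0.11 -0.05 -0.03] cur psi -5.0 j6 0.45 t 15.1
```

Call:
send_rows:
  plan:
    - [60,0.15,0.37,2,0,0,0]
    - [60,0.15,0.37,5,0,0,0]
    - [60,0.15,0.37,7.5,0,0,0]
    - [60,0.15,0.37,8.3,0,0,0]
    - [60,0.15,0.37,8.3,0,0,0]
    - [60,0.15,0.37,8.3,0,0,0]
    - [200,0.15,0.37,8.3,0,0,0]
    - [255,0.15,0.37,8.3,0,0,0]
    - [255,0.15,0.37,8.3,0,0,0]
    - [255,0.15,0.37,8.3,0,0,0]
    - [255,0.15,0.37,8.3,0,0,0]
    - [255,0.15,0.37,8.3,0,0,0]
    - [255,0.15,0.37,8.3,0,0,0]
    - [255,0.15,0.37,8.3,0,0,0]
  force: 25

```text
clock: 16.45
tool_pos: [0.5813, 0.2309, 0.042]
tool_rot: [2.316, 2.123, 0.0]
force: [-0.6, 0.3, 0.1]
gripper_width: 0.022
gripper_force: 25.0
```

Call:
send_rows:
  plan:
    - [255,0,0,-1,0,0,0]
    - [255,0,0,-3,0,0,0]
    - [255,0,0,-7,0,0,0]
    - [255,0,0,-11,0,0,0]
    - [255,0,0,-14,0,0,0]
    - [255,0,0,-14,0,0,0]
    - [255,0,0,-14,0,0,0]

```text
clock: 17.15
tool_pos: [0.5808, 0.2307, 0.1822]
tool_rot: [2.316, 2.123, 0.001]
force: [-0.2, 0.4, -1.6]
gripper_width: 0.0222
gripper_force: 25.0
```

```bash
python3 - <<'E'
from h import *
# target slot: 301 deg or 211 deg, wheel now ~ -1.6 deg
h=np.array([.5553,.016])
for d in(209.5,299.5):
    a=np.radians(d);u=np.array([np.cos(a),np.sin(a)]);print(d,h+.075*u,h+.012*u)
    for sg in(1,-1): go([*(h+sg*.012*u),.19],d-90)
E
```

```text
209.5 [ 0.49002332 -0.02093177] [0.54485573 0.01009092]
 row [-22.29  -1.66  -0.78] [ 1.000e-02 -2.000e-02  5.552e+01] cur psi -5.0 j6 0.45 t 17.1
 row [-20.94   0.31  -0.78] [ 1.000e-02 -2.000e-02  5.552e+01] cur psi -5.0 j6 0.45 t 17.1
299.5 [ 0.59223177 -0.04927668] [0.56120908 0.00555573]
 row [-22.6    0.    -0.78] [ 2.000e-02 -1.000e-02 -3.448e+01] cur psi -5.0 j6 0.45 t 17.1
 row [-20.63  -1.35  -0.78] [ 2.000e-02 -1.000e-02 -3.448e+01] cur psi -5.0 j6 0.45 t 17.1
```

```bash
python3 - <<'E'
from h import *
h=np.array([.5553,.016]);a=np.radians(209.5);u=np.array([np.cos(a),np.sin(a)]);go([*(h+.138*u),.19],209.5-90)
E
```

```text
row [-29.43 -12.05  -0.78] [ 1.000e-02 -2.000e-02  5.552e+01] cur psi -5.0 j6 0.45 t 17.1
```

Call:
send_rows:
  plan:
    - [255,-3.5,-1.4,-0.8,0,0,7]
    - [255,-7,-2.8,-0.8,0,0,14]
    - [255,-11,-4.4,-0.8,0,0,21]
    - [255,-15,-6,-0.8,0,0,28]
    - [255,-19,-7.6,-0.8,0,0,35]
    - [255,-23,-9.2,-0.8,0,0,42]
    - [255,-26.5,-10.8,-0.8,0,0,49]
    - [255,-29.4,-12,-0.8,0,0,55.5]
    - [255,-29.4,-12,-0.8,0,0,55.5]
    - [255,-29.4,-12,-0.8,0,0,55.5]
    - [255,-29.4,-12,-0.8,0,0,55.5]
    - [255,-29.4,-12,-0.8,0,0,55.5]

```text
clock: 18.35
tool_pos: [0.4363, -0.0507, 0.1894]
tool_rot: [-3.037, -0.803, 0.001]
force: [-0.1, -0.1, -1.0]
gripper_width: 0.0221
gripper_force: 25.0
```

```bash
python3 look.py I; python3 - <<'E'
from h import *
import pickle
P,s,im,_=pickle.load(open("I.pkl","rb"))
print(proj(P,[.490,-.021,.086]))
g=im[80:280,222:422];cv2.imwrite("pics/I_c.png",cv2.resize(g,None,fx=3,fy=3)[...,::-1])
E
```

```text
[ 0.4363 -0.0507  0.1894]
knob1 []
packing_rack []
drying_rack []
hub []
[323.4978661  137.15602894]
```

View pics/I_c.png

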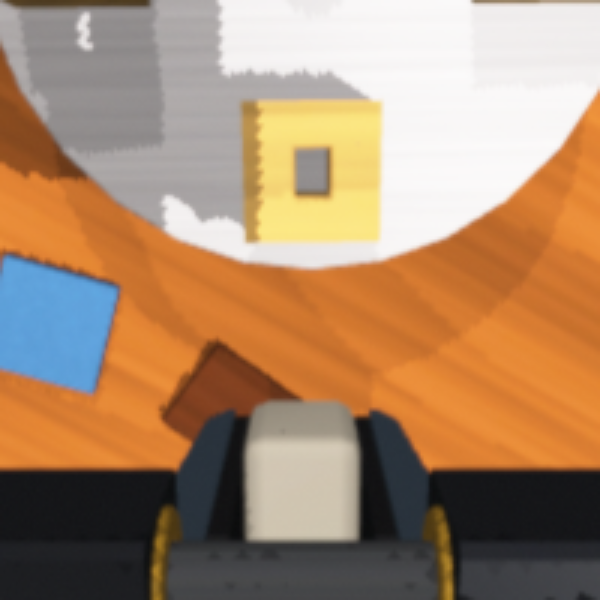

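Crop I: the slot is centred at (312.5,171), full-picture pixel (326.1, 137), and square to the tool. The held knob's front edges are at rows 441 and 403.

```bash
python3 - <<'E'
from h import *
import pickle
P,s,im,_=pickle.load(open("I.pkl","rb"))
M=R.from_rotvec(s["tool_rot"]).as_matrix()
for n,c,z in(("topfront",(302,441),-.027),("botfront",(302,403),.001)):
    X=atz(P,np.array(c)/3+[222,80],s["tool_pos"][2]-z);print(n,((X-s["tool_pos"])@M*1e3).round(1))
X=atz(P,(326.1,137),.086);print("slot",X,((X-s["tool_pos"])@M*1e3).round(1))
E
```

```text
topfront [ 19.2  -0.2 -27. ]
botfront [17.4 -0.2  1. ]
slot [ 0.4913505  -0.02308229  0.086     ] [ 61.6   3.3 103.4]
```

Call:
send_rows:
  plan:
    - [255,3,0.35,1,0,0,0]
    - [255,6.14,0.35,3,0,0,0]
    - [255,6.14,0.35,5.5,0,0,0]
    - [255,6.14,0.35,6.5,0,0,0]
    - [255,6.14,0.35,6.5,0,0,0]
    - [255,6.14,0.35,7.2,0,0,0]
    - [255,6.14,0.35,7.5,0,0,0]
    - [255,6.14,0.35,7.7,0,0,0]
    - [255,6.14,0.35,7.9,0,0,0]
    - [255,6.14,0.35,8.1,0,0,0]
    - [255,6.14,0.35,8.3,0,0,0]
    - [255,6.14,0.35,8.3,0,0,0]

```text
clock: 19.6
tool_pos: [0.4911, -0.0244, 0.1068]
tool_rot: [-3.038, -0.8, 0.0]
force: [0.2, 0.5, -1.8]
gripper_width: 0.022
gripper_force: 25.0
```

Call:
send_rows:
  plan:
    - [255,0,0,0.3,0,0,0]
    - [255,0,0,0.6,0,0,0]
    - [255,0,0,0.9,0,0,0]
    - [255,0,0,1.2,0,0,0]
    - [255,0,0,1.45,0,0,0]
    - [255,0,0,1.6,0,0,0]
    - [255,0,0,1.6,0,0,0]

```text
clock: 20.3
tool_pos: [0.4911, -0.0244, 0.0919]
tool_rot: [3.038, 0.8, 0.0]
force: [-1.5, -0.1, 6.6]
gripper_width: 0.0219
gripper_force: 25.0
```

Call:
send_rows:
  plan:
    - [150,0,0,-0.2,0,0,0]
    - [120,0,0,-0.2,0,0,0]
    - [120,0,0,-0.2,0,0,0]
    - [120,0,0,-0.2,0,0,0]
    - [120,0,0,-0.2,0,0,0]
    - [110,0,0,-1,0,0,0]
    - [110,0,0,-4,0,0,0]
    - [110,0,0,-8,0,0,0]
    - [110,0,0,-10,0,0,0]
    - [110,0,0,-10,0,0,0]

```text
clock: 21.3
tool_pos: [0.4934, -0.0245, 0.1946]
tool_rot: [3.036, 0.8, 0.012]
force: [0.1, -0.4, 0.3]
gripper_width: 0.0517
gripper_force: 0.0
```

```bash
python3 - <<'E'
from h import *
C=[cam(c) for c in("top","side")]
print("lamp head",tri(C,((320,80),(418,160))),"base",atz(C[0],(320,92),.02),atz(C[1],(425,198),.01))
for c in("side",):
    arm.capture(c)
    for d in arm.trace(c,"knob1"): print(d["confidence"],d["centre"],d["pixels"].sum(),atz(C[1],d["centre"],.105))
go([.622,.051,.19],-60.4);go([.622,.051,.096],-60.4)
E
```

```text
lamp head [0.84149777 0.00536989 0.1571595 ] base [0.86307788 0.00255563 0.02      ] [ 0.86951685 -0.0110563   0.01      ]
0.7 [321.8, 205.5] 184 [ 0.48784554 -0.02905042  0.105     ]
0.61 [316.4, 186.3] 152 [0.51106475 0.06665154 0.105     ]
0.42 [340.9, 373.3] 2194 [ 0.31335241 -0.52634944  0.105     ]
 row [15.12 -0.11  0.11] [ 0.01 -0.02 -0.09] cur psi -60.5 j6 0.98 t 21.4
 row [15.11 -0.11  9.51] [ 0.01 -0.02 -0.09] cur psi -60.5 j6 0.98 t 21.4
```

Call:
send_rows:
  plan:
    - [110,4,0,0,0,0,0]
    - [110,8,0,0,0,0,0]
    - [110,9,0,0,0,0,0]
    - [110,9,0,0,0,0,0]
    - [110,9,0,0,0,0,0]
    - [110,9,0,0,0,0,0]

```text
clock: 22.0
tool_pos: [0.5681, 0.0193, 0.1905]
tool_rot: [-3.038, -0.799, 0.003]
force: [-0.7, 0.2, 0.3]
gripper_width: 0.0521
gripper_force: 0.0
```

```bash
python3 look.py J; python3 - <<'E'
from h import *
import pickle
P,s,im,_=pickle.load(open("J.pkl","rb"))
a,b=proj(P,[.622,.051,.134]),proj(P,[.622,.051,.088]);print(a,b)
m=(im.max(2)<90);m[215:]=0
for c in comps(m,60):
    x,y,w,h=cv2.boundingRect(c[0].astype(np.uint8));print(c[1],c[2],(x,y,w,h),im[c[0]].mean(0))
cv2.imwrite("pics/J_c.png",cv2.resize(im[60:260,200:440],None,fx=3,fy=3)[...,::-1])
E
```

```text
[0.5681 0.0193 0.1905]
knob1 []
packing_rack []
drying_rack []
hub []
[321.51530879 138.17418391] [321.66987294 135.82961487]
[328.66666667   3.38888889] 90 (321, 0, 14, 10) [81.04444444 38.93333333 20.32222222]
[86.8        37.43703704] 135 (79, 32, 16, 12) [86.82222222 65.68888889 41.39259259]
[474.24451411  93.94670846] 319 (449, 56, 68, 69) [70.43887147 63.98432602 66.79623824]
[157.22  80.09] 100 (151, 76, 13, 10) [87.75 66.55 41.57]
[197.60204082 105.40306122] 196 (186, 91, 24, 29) [86.87755102 65.94387755 41.32142857]
[314.67010309  94.48453608] 97 (310, 90, 10, 11) [62.95876289 59.28865979 60.04123711]
[188.42622951 124.6147541 ] 122 (177, 113, 23, 25) [85.8852459  64.87704918 40.71311475]
[318.94698795 138.41927711] 415 (308, 127, 23, 24) [69.8939759  37.01445783 21.72048193]
[370.14754098 201.21311475] 61 (369, 187, 3, 28) [81.18032787 63.45901639 38.06557377]
```

View pics/J_c.png

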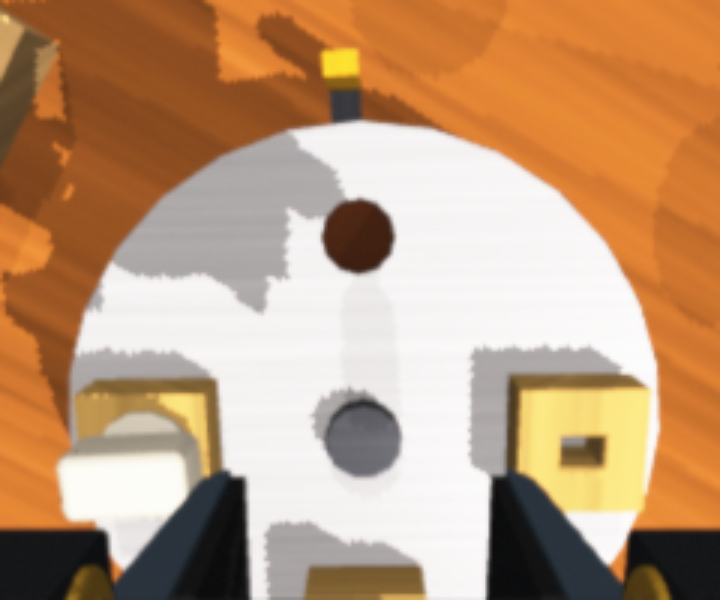

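Crop J: the handle top is at full-picture pixel (319,138.4), the mark tab at (313.3,82.7) and the hub cap at (321,206). Knob 1 is seated in its slot.

```bash
python3 - <<'E'
from h import *
import pickle
P,s,im,_=pickle.load(open("J.pkl","rb"))
H=atz(P,(319,138.4),.134);K=atz(P,(313.3,82.7),.054);c=atz(P,(200+363/3,60+438/3),.07)
print("handle",H,"mark",K,"hub",c)
for cc in([.5569,.014],[.5553,.016],c[:2]):
    f=lambda p:(np.degrees(np.arctan2(*(p[:2]-cc)[::-1])).round(1),np.hypot(*(p[:2]-cc)).round(4));print(f(H),f(K))
go([*H[:2],.096],-60.4)
E
```

```text
handle [0.62087026 0.05264454 0.134     ] mark [0.66245667 0.08370737 0.054     ] hub [0.55668819 0.01502109 0.07      ]
(np.float64(31.1), np.float64(0.0747)) (np.float64(33.4), np.float64(0.1265))
(np.float64(29.2), np.float64(0.0751)) (np.float64(32.3), np.float64(0.1268))
(np.float64(30.4), np.float64(0.0744)) (np.float64(33.0), np.float64(0.1261))
 row [ 6.23 -0.31  9.47] [-0.03  0.06 -0.13] cur psi -60.5 j6 1.07 t 22.1
```

Call:
send_rows:
  plan:
    - [110,3,-0.3,0,0,0,0]
    - [110,6.2,-0.3,0,0,0,0]
    - [110,6.2,-0.3,1,0,0,0]
    - [110,6.2,-0.3,4,0,0,0]
    - [110,6.2,-0.3,7,0,0,0]
    - [110,6.2,-0.3,9.3,0,0,0]
    - [110,6.2,-0.3,9.3,0,0,0]
    - [110,6.2,-0.3,9.3,0,0,0]
    - [200,6.2,-0.3,9.3,0,0,0]
    - [255,6.2,-0.3,9.3,0,0,0]
    - [255,6.2,-0.3,9.3,0,0,0]
    - [255,6.2,-0.3,9.3,0,0,0]
    - [255,6.2,-0.3,9.3,0,0,0]
    - [255,6.2,-0.3,9.3,0,0,0]
  force: 30

```text
clock: 23.45
tool_pos: [0.6223, 0.053, 0.0985]
tool_rot: [3.038, 0.8, 0.001]
force: [-0.3, -0.7, 3.3]
gripper_width: 0.0195
gripper_force: 30.0
```

```bash
python3 - <<'E'
from h import *
s=arm.get_state();print(s["tool_pos"].round(4),s["gripper_width"],s["force"].round(1))
c=np.array([.556,.0153]);M=R.from_rotvec(s["tool_rot"]).as_matrix()
a0=np.arctan2(*(s["tool_pos"][:2]-c)[::-1]);print(np.degrees(a0),np.hypot(*(s["tool_pos"][:2]-c)))
def rows(ks,ref):
    p0=c+.075*np.array([np.cos(ref),np.sin(ref)])
    out=[]
    for k in ks:
        d=c+.075*np.array([np.cos(k),np.sin(k)])-p0
        out.append([float(x) for x in (M[:2,:2].T@d*100).round(2)])
    return out
full=np.radians(32.4-30.3)+2*np.pi
T=a0+full*np.arange(1,55)/54
for i in(0,18,36): print(rows(T[i:i+18],a0 if i==0 else T[i-1]))
E
```

```text
[0.6223 0.053  0.0985] 0.019457265414579455 [-0.3 -0.7  3.3]
29.670313500389724 0.07625460490401163
[[-0.05, -0.88], [-0.21, -1.74], [-0.46, -2.58], [-0.82, -3.38], [-1.26, -4.14], [-1.79, -4.84], [-2.39, -5.47], [-3.07, -6.03], [-3.81, -6.51], [-4.59, -6.89], [-5.42, -7.19], [-6.28, -7.38], [-7.15, -7.47], [-8.03, -7.46], [-8.9, -7.35], [-9.75, -7.14], [-10.57, -6.82], [-11.35, -6.42]]
[[-0.73, 0.49], [-1.39, 1.07], [-1.98, 1.72], [-2.49, 2.43], [-2.92, 3.2], [-3.25, 4.01], [-3.48, 4.85], [-3.62, 5.72], [-3.65, 6.6], [-3.58, 7.47], [-3.41, 8.33], [-3.14, 9.17], [-2.77, 9.96], [-2.32, 10.71], [-1.78, 11.4], [-1.16, 12.02], [-0.47, 12.57], [0.27, 13.03]]
[[0.79, 0.37], [1.63, 0.65], [2.49, 0.83], [3.36, 0.9], [4.24, 0.88], [5.1, 0.75], [5.95, 0.52], [6.77, 0.19], [7.54, -0.23], [8.25, -0.73], [8.9, -1.32], [9.48, -1.98], [9.98, -2.7], [10.39, -3.48], [10.71, -4.29], [10.93, -5.14], [11.05, -6.01], [11.07, -6.89]]
```

Call:
send_rows:
  plan:
    - [255,-0.05,-0.9,0,0,0,0]
    - [255,-0.2,-1.75,0,0,0,0]
    - [255,-0.45,-2.6,0,0,0,0]
    - [255,-0.8,-3.4,0,0,0,0]
    - [255,-1.25,-4.15,0,0,0,0]
    - [255,-1.8,-4.85,0,0,0,0]
    - [255,-2.4,-5.45,0,0,0,0]
    - [255,-3.05,-6.05,0,0,0,0]
    - [255,-3.8,-6.5,0,0,0,0]
    - [255,-4.6,-6.9,0,0,0,0]
    - [255,-5.4,-7.2,0,0,0,0]
    - [255,-6.3,-7.4,0,0,0,0]
    - [255,-7.15,-7.45,0,0,0,0]
    - [255,-8.05,-7.45,0,0,0,0]
    - [255,-8.9,-7.35,0,0,0,0]
    - [255,-9.75,-7.15,0,0,0,0]
    - [255,-10.55,-6.8,0,0,0,0]
    - [255,-11.35,-6.4,0,0,0,0]

```text
clock: 25.25
tool_pos: [0.4928, 0.0536, 0.0985]
tool_rot: [-3.037, -0.801, -0.006]
force: [5.0, 0.2, 1.8]
gripper_width: 0.0195
gripper_force: 30.0
```

Call:
send_rows:
  plan:
    - [255,-0.75,0.5,0,0,0,0]
    - [255,-1.4,1.05,0,0,0,0]
    - [255,-2,1.7,0,0,0,0]
    - [255,-2.5,2.45,0,0,0,0]
    - [255,-2.9,3.2,0,0,0,0]
    - [255,-3.25,4,0,0,0,0]
    - [255,-3.5,4.85,0,0,0,0]
    - [255,-3.6,5.7,0,0,0,0]
    - [255,-3.65,6.6,0,0,0,0]
    - [255,-3.6,7.45,0,0,0,0]
    - [255,-3.4,8.35,0,0,0,0]
    - [255,-3.15,9.15,0,0,0,0]
    - [255,-2.75,9.95,0,0,0,0]
    - [255,-2.3,10.7,0,0,0,0]
    - [255,-1.8,11.4,0,0,0,0]
    - [255,-1.15,12,0,0,0,0]
    - [255,-0.45,12.55,0,0,0,0]
    - [255,0.25,13.05,0,0,0,0]

```text
clock: 27.05
tool_pos: [0.5559, -0.0597, 0.0984]
tool_rot: [-3.036, -0.799, 0.008]
force: [-3.4, 2.5, 10.9]
gripper_width: 0.0195
gripper_force: 30.0
```

Call:
send_rows:
  plan:
    - [255,0.8,0.35,0,0,0,0]
    - [255,1.65,0.65,0,0,0,0]
    - [255,2.5,0.85,0,0,0,0]
    - [255,3.35,0.9,0,0,0,0]
    - [255,4.25,0.9,0,0,0,0]
    - [255,5.1,0.75,0,0,0,0]
    - [255,5.95,0.5,0,0,0,0]
    - [255,6.75,0.2,0,0,0,0]
    - [255,7.55,-0.25,0,0,0,0]
    - [255,8.25,-0.75,0,0,0,0]
    - [255,8.9,-1.3,0,0,0,0]
    - [255,9.5,-2,0,0,0,0]
    - [255,10,-2.7,0,0,0,0]
    - [255,10.4,-3.5,0,0,0,0]
    - [255,10.7,-4.3,0,0,0,0]
    - [255,10.95,-5.15,0,0,0,0]
    - [255,11.05,-6,0,0,0,0]
    - [255,11.05,-6.9,0,0,0,0]
    - [255,11.05,-6.9,0,0,0,0]
    - [255,11.05,-6.9,0,0,0,0]

```text
clock: 29.05
tool_pos: [0.6201, 0.0564, 0.0985]
tool_rot: [-3.035, -0.799, -0.001]
force: [2.6, 5.1, 5.9]
gripper_width: 0.0196
gripper_force: 30.0
```

Call:
send_rows:
  plan:
    - [170,0,0,0,0,0,0]
    - [140,0,0,0,0,0,0]
    - [120,0,0,0,0,0,0]
    - [110,0,0,0,0,0,0]
    - [110,0,0,-3,0,0,0]
    - [110,0,0,-7,0,0,0]
    - [110,-3,0,-9.2,0,0,0]
    - [110,-6.2,0.3,-9.2,0,0,0]
    - [110,-6.2,0.3,-9.2,0,0,0]
    - [110,-6.2,0.3,-9.2,0,0,0]
    - [110,-6.2,0.3,-9.2,0,0,0]

```text
clock: 30.15
tool_pos: [0.5682, 0.0221, 0.1895]
tool_rot: [-3.038, -0.8, 0.0]
force: [0.6, -0.2, -0.6]
gripper_width: 0.0521
gripper_force: 0.0
```

```bash
python3 look.py K; python3 - <<'E'
from h import *
import pickle
P,s,im,_=pickle.load(open("K.pkl","rb"))
q=proj(P,[.6201,.0564,.134])
m=(im.max(2)<90);m[215:]=0
for c in comps(m,60):
    if np.hypot(*(c[1]-q))<25: H=atz(P,c[1],.134);print(c[1],H)
hs=cv2.cvtColor(im,cv2.COLOR_RGB2HSV);q=proj(P,[.6625,.0837,.054]).astype(int)
m=(hs[...,0]>22)&(hs[...,0]<34)&(hs[...,1]>200)&(hs[...,2]>150)
for c in comps(m,10):
    if np.hypot(*(c[1]-q))<30: K=atz(P,c[1],.054);print("mark",c[1],c[2],K)
c=np.array([.556,.0153])
for p in(H,K): print(np.degrees(np.arctan2(*(p[:2]-c)[::-1])))
# offset-free: image-line check hub cap px
E
```

```text
[0.5682 0.0221 0.1895]
knob1 []
packing_rack []
drying_rack []
hub []
[316.88782816 140.54892601] [0.61889283 0.05607482 0.134     ]
mark [315.25287356  82.26436782] 87 [0.66406818 0.08495413 0.054     ]
32.95624128105511
32.80334808131683
```

```bash
python3 - <<'E'
from h import *
go([.493,-.0254,.19],-57.1);go([.493,-.0254,.092],-57.1)
E
```

```text
row [-8.9   0.43 -0.06] [-0.03  0.03 -3.37] cur psi -60.5 j6 1.07 t 30.2
 row [-8.89  0.43  9.74] [-0.03  0.03 -3.37] cur psi -60.5 j6 1.07 t 30.2
```

Call:
send_rows:
  plan:
    - [90,-4.5,0.4,0,0,0,-2]
    - [90,-8.9,0.4,0,0,0,-3.4]
    - [90,-8.9,0.4,0,0,0,-3.4]
    - [90,-8.9,0.4,2,0,0,-3.4]
    - [90,-8.9,0.4,5,0,0,-3.4]
    - [90,-8.9,0.4,8,0,0,-3.4]
    - [90,-8.9,0.4,9.7,0,0,-3.4]
    - [90,-8.9,0.4,9.7,0,0,-3.4]
    - [90,-8.9,0.4,9.7,0,0,-3.4]
    - [200,-8.9,0.4,9.7,0,0,-3.4]
    - [255,-8.9,0.4,9.7,0,0,-3.4]
    - [255,-8.9,0.4,9.7,0,0,-3.4]
    - [255,-8.9,0.4,9.7,0,0,-3.4]
    - [255,-8.9,0.4,9.7,0,0,-3.4]
    - [255,-8.9,0.4,9.7,0,0,-3.4]
    - [255,-8.9,0.4,9.7,0,0,-3.4]
  force: 25

```text
clock: 31.8
tool_pos: [0.4928, -0.0257, 0.0933]
tool_rot: [3.012, 0.89, 0.002]
force: [0.6, -1.2, 2.4]
gripper_width: 0.0216
gripper_force: 25.0
```

Call:
send_rows:
  plan:
    - [255,0,0,-0.5,0,0,0]
    - [255,0,0,-1.5,0,0,0]
    - [255,0,0,-3,0,0,0]
    - [255,0,0,-6,0,0,0]
    - [255,0,0,-10,0,0,0]
    - [255,0,0,-14,0,0,0]
    - [255,0,0,-14,0,0,0]

```text
clock: 32.5
tool_pos: [0.4951, -0.0255, 0.239]
tool_rot: [3.009, 0.889, 0.017]
force: [0.6, -0.6, -1.5]
gripper_width: 0.0219
gripper_force: 25.0
```

```bash
python3 - <<'E'
from h import *
go([.46,-.28,.25],-90)
E
```

```text
row [-16.77  19.47  -1.13] [ 0.21 -0.62 32.91] cur psi -57.1 j6 0.92 t 32.5
```

Call:
send_rows:
  plan:
    - [255,-3,3.5,-1,0,0,7]
    - [255,-6,7,-1,0,0,14]
    - [255,-9,10.5,-1,0,0,21]
    - [255,-12,14,-1,0,0,27]
    - [255,-15,17.5,-1,0,0,33]
    - [255,-16.8,19.5,-1,0,0,33]
    - [255,-16.8,19.5,-1,0,0,33]
    - [255,-16.8,19.5,-1,0,0,33]
    - [255,-16.8,19.5,-1,0,0,33]

```text
clock: 33.4
tool_pos: [0.457, -0.2792, 0.2425]
tool_rot: [-3.14, 0.001, 0.002]
force: [-0.5, 0.4, -1.3]
gripper_width: 0.022
gripper_force: 25.0
```

```bash
cat > holes.py <<'E'
from h import *
import pickle,sys
P,s,im,tr=pickle.load(open(sys.argv[1]+".pkl","rb"))
d=max(tr["packing_rack"],key=lambda d:d["confidence"]*(np.hypot(*(atz(P,d["centre"],.036)[:2]-[.53,-.285]))<.1))
cn,_=cv2.findContours(d["pixels"].astype(np.uint8),cv2.RETR_EXTERNAL,cv2.CHAIN_APPROX_NONE)
hull=np.zeros((400,640),np.uint8);cv2.fillPoly(hull,[cv2.convexHull(max(cn,key=len))],1)
med=np.median(im[d["pixels"]].max(1));m=(im.max(2)<.72*med)&(hull>0)
M=R.from_rotvec(s["tool_rot"]).as_matrix()
for c in comps(m,25):
    x,y,w,h=cv2.boundingRect(c[0].astype(np.uint8));X=atz(P,(x+w/2-.5,y+h/2-.5),.036);print((x,y,w,h),c[2],c[1].round(1),X.round(4),((X-s["tool_pos"])@M*1e3).round(1))
E
python3 look.py L packing_rack; python3 holes.py L
```

```text
[ 0.457  -0.2792  0.2425]
knob1 []
packing_rack [(0.83, [332.2, 106.2], 11748, [0.552, -0.292]), (0.77, [323.0, 300.2], 1018, [0.269, -0.28])]
drying_rack []
hub []
(335, 47, 15, 15) 181 [341.6  53.9] [ 0.6126 -0.3031  0.036 ] [155.9  24.1 206.3]
(326, 111, 14, 14) 157 [332.2 117.6] [ 0.5385 -0.2922  0.036 ] [ 81.7  13.3 206.4]
(318, 169, 13, 13) 128 [323.8 175.1] [ 0.4637 -0.2813  0.036 ] [  6.9   2.4 206.5]
```

View pics/L.png

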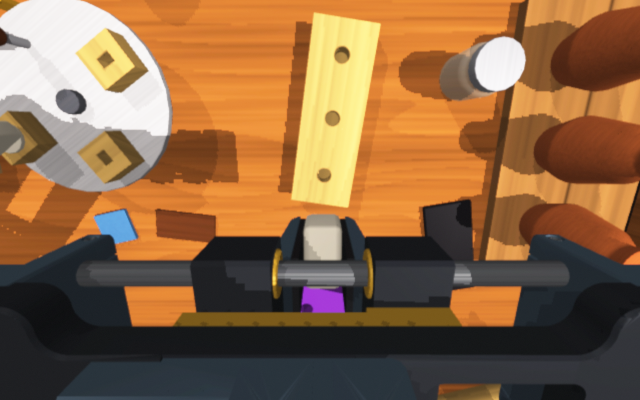

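Picture L: the packing rack holes are at (342,54), (333,118) and (324,175), at even 75 mm spacing. The purple decoy is hidden behind the gripper. Next I'll check the knob's offset in the grip from its edge rows.

```bash
cat > edge.py <<'E'
from h import *
import pickle,sys
def prof(n):
    im=pickle.load(open(n+".pkl","rb"))[2];return im[205:262,316:328].mean((1,2)).round(0).astype(int)
for n in sys.argv[1:]: print(n,prof(n).tolist())
E
python3 edge.py G I L; python3 - <<'E'
from h import *
X=np.array([.4637,-.2813]);go([*X,.12],-90);go([*X,.0433],-90)
X=np.array([.6126,-.3031]);go([*X,.12],-90);go([*X,.0433],-90)
E
```

```text
G [154, 152, 156, 158, 156, 156, 161, 160, 153, 157, 163, 162, 156, 147, 129, 117, 117, 118, 119, 120, 120, 121, 122, 122, 122, 127, 138, 149, 160, 167, 170, 171, 173, 174, 175, 176, 176, 176, 176, 176, 176, 175, 175, 175, 175, 175, 175, 175, 175, 175, 175, 175, 175, 173, 153, 99, 50]
I [124, 124, 125, 124, 119, 111, 103, 97, 113, 131, 138, 140, 141, 142, 143, 144, 145, 146, 146, 149, 160, 174, 188, 196, 199, 199, 197, 197, 196, 195, 195, 195, 195, 194, 194, 194, 194, 194, 194, 194, 193, 193, 193, 193, 193, 193, 193, 193, 193, 193, 193, 193, 193, 191, 169, 109, 57]
L [130, 124, 123, 125, 129, 133, 137, 140, 142, 143, 140, 141, 142, 144, 145, 146, 146, 147, 148, 150, 159, 173, 188, 200, 204, 205, 204, 204, 204, 204, 204, 204, 204, 204, 204, 204, 204, 204, 203, 203, 203, 202, 203, 202, 202, 202, 201, 200, 200, 200, 198, 193, 190, 187, 166, 108, 58]
 row [ 0.64  0.22 12.28] [-0.04  0.02  0.01] cur psi -90.0 j6 1.00 t 33.5
 row [ 0.64  0.23 19.95] [-0.04  0.02  0.01] cur psi -90.0 j6 1.00 t 33.5
 row [15.53  2.41 12.27] [-0.04  0.02  0.01] cur psi -90.0 j6 1.00 t 33.5
 row [15.53  2.41 19.94] [-0.04  0.02  0.01] cur psi -90.0 j6 1.00 t 33.5
```

Call:
send_rows:
  plan:
    - [255,3,0.5,3,0,0,0]
    - [255,6,1,7,0,0,0]
    - [255,8.15,1.35,11,0,0,0]
    - [255,8.15,1.35,14.5,0,0,0]
    - [255,8.15,1.35,15.5,0,0,0]
    - [255,8.15,1.35,15.5,0,0,0]
    - [255,8.15,1.35,16.5,0,0,0]
    - [255,8.15,1.35,17.2,0,0,0]
    - [255,8.15,1.35,17.7,0,0,0]
    - [255,8.15,1.35,18.1,0,0,0]
    - [255,8.15,1.35,18.5,0,0,0]
    - [255,8.15,1.35,18.8,0,0,0]
    - [255,8.15,1.35,18.8,0,0,0]

```text
clock: 34.8
tool_pos: [0.5385, -0.2939, 0.0545]
tool_rot: [-3.141, 0.002, 0.001]
force: [-0.0, -0.1, -0.6]
gripper_width: 0.0221
gripper_force: 25.0
```

Call:
send_rows:
  plan:
    - [255,0,0,0.4,0,0,0]
    - [255,0,0,0.7,0,0,0]
    - [255,0,0,1.0,0,0,0]
    - [255,0,0,1.2,0,0,0]
    - [255,0,0,1.25,0,0,0]
    - [255,0,0,1.25,0,0,0]

```text
clock: 35.4
tool_pos: [0.5387, -0.294, 0.0434]
tool_rot: [-3.142, 0.002, -0.0]
force: [-2.1, 1.0, 5.6]
gripper_width: 0.022
gripper_force: 25.0
```

Home. Release, rise, and go to knob 1.

Call:
send_rows:
  plan:
    - [150,0,0,-0.15,0,0,0]
    - [120,0,0,-0.15,0,0,0]
    - [110,0,0,-0.15,0,0,0]
    - [100,0,0,-0.15,0,0,0]
    - [90,0,0,-0.15,0,0,0]
    - [90,0,0,-1,0,0,0]
    - [90,0,0,-4,0,0,0]
    - [90,0,0,-8,0,0,0]
    - [90,0,0,-12,0,0,0]
    - [90,0,0,-15,0,0,0]
    - [90,0,0,-15,0,0,0]

```text
clock: 36.5
tool_pos: [0.5413, -0.2955, 0.1985]
tool_rot: [3.136, -0.002, 0.015]
force: [0.3, -0.3, 0.7]
gripper_width: 0.0591
gripper_force: 0.0
```

```bash
python3 - <<'E'
from h import *
h=np.array([.556,.0153]);a=np.radians(122.9);u=np.array([np.cos(a),np.sin(a)])
go([*(h+.012*u),.19],32.9);go([*(h+.075*u),.19],32.9)
E
```

```text
row [  0.76 -32.09   0.68] [ 0.   -0.67 57.01] cur psi -90.1 j6 1.05 t 36.5
 row [ -2.67 -37.37   0.62] [ 0.   -0.67 57.01] cur psi -90.1 j6 1.05 t 36.5
```

Call:
send_rows:
  plan:
    - [90,-0.2,-2.5,0.5,0,0,-8]
    - [90,-0.4,-5,0.5,0,0,-16]
    - [90,-0.6,-7.5,0.5,0,0,-24]
    - [90,-0.8,-10,0.5,0,0,-32]
    - [90,-1,-12.5,0.5,0,0,-40]
    - [90,-1.2,-15,0.5,0,0,-48]
    - [90,-1.4,-17.5,0.5,0,0,-56]
    - [90,-1.6,-20,0.5,0,0,-64]
    - [90,-1.8,-22.5,0.5,0,0,-72]
    - [90,-2,-25,0.5,0,0,-80]
    - [90,-2.1,-27.5,0.5,0,0,-88]
    - [90,-2.2,-30,0.5,0,0,-96]
    - [90,-2.4,-32.5,0.5,0,0,-104]
    - [90,-2.5,-35,0.5,0,0,-112]
    - [90,-2.7,-37.4,0.5,0,0,-120]
    - [90,-2.7,-37.4,0.5,0,0,-123]
    - [90,-2.7,-37.4,0.5,0,0,-123]
    - [90,-2.7,-37.4,0.5,0,0,-123]
    - [90,-2.7,-37.4,0.5,0,0,-123]

```text
clock: 38.4
tool_pos: [0.5122, 0.0795, 0.1873]
tool_rot: [-1.503, -2.758, 0.0]
force: [-0.2, 0.7, 0.4]
gripper_width: 0.0588
gripper_force: 0.0
```

```bash
python3 look.py N knob1; python3 - <<'E'
from h import *
import pickle
P,s,im,tr=pickle.load(open("N.pkl","rb"))
h=np.array([.556,.0153]);a=np.radians(122.9);X=h+.075*np.array([np.cos(a),np.sin(a)]);print(X,proj(P,[*X,.119]))
go([*X,.0925],32.9)
for d in tr["knob1"]: print(d["centre"],atz(P,d["centre"],.115))
E
```

```text
[0.5122 0.0795 0.1873]
knob1 [(0.82, [326.7, 211.7], 1169, [0.526, 0.066])]
packing_rack []
drying_rack []
hub []
[0.51526192 0.07827149] [325.36040051 213.98496284]
 row [-0.26  0.18  9.49] [-0.   -0.   -0.06] cur psi 32.8 j6 -0.44 t 38.5
[326.7, 211.7] [0.51583707 0.07969353 0.115     ]
```

Call:
send_rows:
  plan:
    - [90,-0.2,0.25,1,0,0,0]
    - [90,-0.2,0.25,4,0,0,0]
    - [90,-0.2,0.25,7,0,0,0]
    - [90,-0.2,0.25,9.4,0,0,0]
    - [90,-0.2,0.25,9.4,0,0,0]
    - [90,-0.2,0.25,9.4,0,0,0]
    - [200,-0.2,0.25,9.4,0,0,0]
    - [255,-0.2,0.25,9.4,0,0,0]
    - [255,-0.2,0.25,9.4,0,0,0]
    - [255,-0.2,0.25,9.4,0,0,0]
    - [255,-0.2,0.25,9.4,0,0,0]
    - [255,-0.2,0.25,9.4,0,0,0]
  force: 25

```text
clock: 39.7
tool_pos: [0.5155, 0.0797, 0.0938]
tool_rot: [1.501, 2.76, 0.0]
force: [-1.1, 1.1, 1.7]
gripper_width: 0.022
gripper_force: 25.0
```

Call:
send_rows:
  plan:
    - [255,0,0,-0.5,0,0,0]
    - [255,0,0,-1.5,0,0,0]
    - [255,0,0,-3,0,0,0]
    - [255,0,0,-6,0,0,0]
    - [255,0,0,-10,0,0,0]
    - [255,0,0,-14,0,0,0]
    - [255,0,0,-14,0,0,0]
    - [255,0,0,-14,0,0,0]

```text
clock: 40.5
tool_pos: [0.5158, 0.0797, 0.2346]
tool_rot: [1.5, 2.758, 0.002]
force: [-0.4, 0.1, -1.6]
gripper_width: 0.0218
gripper_force: 25.0
```

```bash
python3 - <<'E'
from h import *
s=arm.get_state();M=R.from_rotvec(s["tool_rot"]).as_matrix()
d=np.array([.457,-.2792,.2425])-s["tool_pos"];print((M.T@d*100).round(2))
d=np.array([.53,-.2792,.2425])-s["tool_pos"];print((M.T@d*100).round(2))
E
```

```text
[-26.93 -24.44  -0.81]
[-30.9  -18.31  -0.8 ]
```

Call:
send_rows:
  plan:
    - [255,-2,-1.2,-0.8,0,0,8]
    - [255,-4,-2.4,-0.8,0,0,16]
    - [255,-6,-3.6,-0.8,0,0,24]
    - [255,-8,-4.8,-0.8,0,0,32]
    - [255,-10,-6,-0.8,0,0,40]
    - [255,-12,-7.2,-0.8,0,0,48]
    - [255,-14,-8.4,-0.8,0,0,56]
    - [255,-16,-9.6,-0.8,0,0,64]
    - [255,-18,-10.8,-0.8,0,0,72]
    - [255,-20,-12,-0.8,0,0,80]
    - [255,-22,-13.2,-0.8,0,0,88]
    - [255,-24,-14.4,-0.8,0,0,96]
    - [255,-26.5,-15.6,-0.8,0,0,104]
    - [255,-29,-17,-0.8,0,0,112]
    - [255,-30.9,-18.3,-0.8,0,0,120]
    - [255,-30.9,-18.3,-0.8,0,0,122.8]
    - [255,-30.9,-18.3,-0.8,0,0,122.8]
    - [255,-30.9,-18.3,-0.8,0,0,122.8]
    - [255,-30.9,-18.3,-0.8,0,0,122.8]

```text
clock: 42.4
tool_pos: [0.5296, -0.2785, 0.2408]
tool_rot: [-3.141, -0.005, 0.002]
force: [1.2, 0.2, -1.2]
gripper_width: 0.0218
gripper_force: 25.0
```

```bash
python3 look.py O packing_rack knob1; python3 holes.py O; python3 edge.py O
```

```text
[ 0.5296 -0.2785  0.2408]
knob1 [(0.87, [333.3, 178.2], 702, [0.537, -0.292]), (0.82, [320.8, 240.5], 1698, [0.451, -0.277]), (0.26, [85.6, 153.0], 25144, [0.567, 0.015])]
packing_rack [(0.74, [336.2, 142.1], 7545, [0.58, -0.297])]
drying_rack []
hub []
(335, 110, 14, 14) 78 [341.4 115.3] [ 0.6123 -0.3028  0.036 ] [ 82.9  24.7 204.7]
O [205, 205, 205, 205, 206, 205, 205, 205, 205, 205, 205, 205, 201, 179, 152, 150, 151, 152, 153, 155, 155, 156, 157, 158, 164, 176, 191, 205, 213, 214, 214, 214, 214, 214, 214, 214, 214, 214, 214, 214, 213, 213, 213, 213, 213, 212, 212, 211, 206, 202, 202, 202, 202, 200, 178, 117, 63]
```

Call:
send_rows:
  plan:
    - [255,3,0.9,3,0,0,0]
    - [255,6,1.8,7,0,0,0]
    - [255,8.45,2.5,11,0,0,0]
    - [255,8.45,2.5,14,0,0,0]
    - [255,8.45,2.5,15,0,0,0]
    - [255,8.45,2.5,15.3,0,0,0]
    - [255,8.45,2.5,15.3,0,0,0]
    - [255,8.45,2.5,16.3,0,0,0]
    - [255,8.45,2.5,17,0,0,0]
    - [255,8.45,2.5,17.5,0,0,0]
    - [255,8.45,2.5,17.9,0,0,0]
    - [255,8.45,2.5,18.3,0,0,0]
    - [255,8.45,2.5,18.6,0,0,0]
    - [255,8.45,2.5,18.6,0,0,0]

```text
clock: 43.95
tool_pos: [0.6141, -0.3039, 0.0548]
tool_rot: [-3.141, -0.003, 0.001]
force: [-0.6, -0.8, -2.1]
gripper_width: 0.0217
gripper_force: 25.0
```

Call:
send_rows:
  plan:
    - [255,0,0,0.4,0,0,0]
    - [255,0,0,0.7,0,0,0]
    - [255,0,0,1.0,0,0,0]
    - [255,0,0,1.2,0,0,0]
    - [255,0,0,1.25,0,0,0]
    - [255,0,0,1.25,0,0,0]

```text
clock: 44.55
tool_pos: [0.6143, -0.304, 0.0438]
tool_rot: [-3.142, -0.003, -0.0]
force: [-1.5, 1.3, 5.5]
gripper_width: 0.022
gripper_force: 25.0
```

Call:
send_rows:
  plan:
    - [150,0,0,-0.15,0,0,0]
    - [120,0,0,-0.15,0,0,0]
    - [110,0,0,-0.15,0,0,0]
    - [100,0,0,-0.15,0,0,0]
    - [90,0,0,-0.15,0,0,0]
    - [90,0,0,-1,0,0,0]
    - [90,0,0,-4,0,0,0]
    - [90,0,0,-8,0,0,0]
    - [90,0,0,-12,0,0,0]
    - [90,0,0,-17,0,0,0]
    - [90,0,0,-17,0,0,0]
    - [90,0,0,-17,0,0,0]

```text
clock: 45.75
tool_pos: [0.6149, -0.3043, 0.2153]
tool_rot: [3.14, 0.003, 0.006]
force: [0.2, 0.3, -0.5]
gripper_width: 0.0589
gripper_force: 0.0
```

```bash
python3 - <<'E'
from h import *
go([.568,.0215,.19],-60.5)
E
```

```text
row [ -4.64 -32.6    2.45] [  0.16  -0.18 -29.38] cur psi -89.9 j6 1.09 t 45.8
```

Call:
send_rows:
  plan:
    - [90,-0.6,-4,0,0,0,-4]
    - [90,-1.2,-8,0,0,0,-8]
    - [90,-1.8,-12,0,0,0,-12]
    - [90,-2.4,-16,0,0,0,-16]
    - [90,-3,-20,0,0,0,-20]
    - [90,-3.6,-24,0,0,0,-24]
    - [90,-4.2,-28,1,0,0,-28]
    - [90,-4.6,-32.6,2.4,0,0,-29.4]
    - [90,-4.6,-32.6,2.4,0,0,-29.4]
    - [90,-4.6,-32.6,2.4,0,0,-29.4]
    - [90,-4.6,-32.6,2.4,0,0,-29.4]
    - [90,-4.6,-32.6,2.4,0,0,-29.4]

```text
clock: 46.95
tool_pos: [0.5679, 0.0206, 0.1889]
tool_rot: [3.038, 0.797, -0.0]
force: [1.0, -0.3, -0.4]
gripper_width: 0.0592
gripper_force: 0.0
```

```bash
python3 look.py Q; python3 - <<'E'
from h import *
import pickle
P,s,im,_=pickle.load(open("Q.pkl","rb"))
c0=np.array([.556,.0153])
q=proj(P,[.619,.0561,.134]);m=(im.max(2)<90);m[215:]=0
for c in comps(m,60):
    if np.hypot(*(c[1]-q))<25: H=atz(P,c[1],.134);print(c[1],H,np.degrees(np.arctan2(*(H[:2]-c0)[::-1])))
hs=cv2.cvtColor(im,cv2.COLOR_RGB2HSV);q=proj(P,[.664,.085,.054]);m=(hs[...,0]>22)&(hs[...,0]<34)&(hs[...,1]>200)&(hs[...,2]>150)
for c in comps(m,10):
    if np.hypot(*(c[1]-q))<30: K=atz(P,c[1],.054);print("mark",K,np.degrees(np.arctan2(*(K[:2]-c0)[::-1])))
for cm in("top","side"):
    arm.capture(cm);C=cam(cm)
    print(cm,[(round(d["confidence"],2),d["centre"],int(d["pixels"].sum()),atz(C,d["centre"],.055)[:2].round(3)) for d in arm.trace(cm,"knob1")])
E
```

```text
[0.5679 0.0206 0.1889]
knob1 []
packing_rack []
drying_rack []
hub []
[315.38809524 139.37142857] [0.61890946 0.05598619 0.134     ] 32.89244784544785
mark [0.66423797 0.08493704 0.054     ] 32.75600409172386
top [(0.52, [426.3, 174.5], 133, array([ 0.61 , -0.307])), (0.47, [423.1, 200.4], 133, array([ 0.535, -0.298]))]
side [(0.8, [408.1, 270.2], 227, array([ 0.608, -0.308])), (0.59, [380.2, 273.4], 212, array([ 0.537, -0.289])), (0.2, [341.4, 374.9], 2206, array([ 0.327, -0.502]))]
```

```bash
python3 -c "
from workcell import arm
print(arm.close_job())"
```

```text
the job is handed in; nothing more can be done
None
```

I handed the job in: both knobs were pushed home in slots, the wheel was turned one full turn back to its mark, and the knobs now stand fully down in the packing rack, though in planting the first knob I caught the slot's rim once, nudging the wheel about 2 degrees before the turn.

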